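# Stamp one pipe stub on the flywheel press

## Task

Load the yellow-banded pipe stub into the V supports of the press and let go of it, then stamp its end by turning the flywheel exactly one full turn anticlockwise (seen from above), back to the red home mark and no further. Then take the stub out and lay it in the empty green cradle, seated in both V supports. Set the stub down rather than dropping it, and leave the red-banded stub and everything else on the bench where it is.

Things in the scene. Friction and masses are not known exactly. Their poses are not given: they have to be found in the camera images.
- stub_center (a point): The work piece: a bright metal pipe stub with a yellow band round its middle, lying on the bench. A cylinder 34 mm in diameter and 90 mm long (0.15 to 0.31 kg); the point is its centre, 17 mm above the bench at the start. Its y axis is the pipe's axis; x and z turn as it rolls. Both ends are alike.
- nest (a point): Where the centre of a stub seated in the press's nest lies, 75 mm above the bench; the stub lies along its y axis; z is up. Two V supports, each 16 mm long, stand 32 mm either side along y (48 mm free between them for fingers); mouth 45 mm wide, tops 1 mm below this point. The base plate's top is 45 mm below it.
- press: The bolted-down press; origin at the middle of the underside of its base plate (160 mm in x, 400 mm in y, 30 mm thick), at a varying place and yaw. Along its y: flywheel axis at +110, blue housing +20 to +200 (83 mm high), brass die face at -30 when drawn back, nest at -115, dark backstop block from -165 to -195 (92 mm high), onto which the stroke pushes the stub.
- wheel_axis (a point): A point on the vertical axis of the green flywheel (disc 176 mm in diameter, top face 110 mm above the bench), 148 mm above the bench, level with the middle of the crank handle. Its +y axis points away from the nest, at the red home mark: an upright red block just beyond the wheel's rim, top 108 mm above the bench.
- handle (a point): The middle (half-way up) of the upright black crank handle on the flywheel: 26 mm in diameter, 52 mm tall from 121 to 173 mm above the bench, 70 mm from the wheel's axis. It spins freely on its own pin, so the gripper need not turn with the wheel (the axes of this entry mean nothing). A white line on the wheel runs from the hub to the handle.
- wheel (a joint): Angle of the flywheel, rad: 0 with the handle at the red home mark, growing anticlockwise seen from above; 6.283 after one full turn. Starts within 0.1 of 0. A turn drives the die out 52 mm and back: furthest out at 3.14, back at 0 and 6.283. Takes about 2 to 8 N at the handle; near home it stays where it is left.
- die (a joint): How far the brass die is pushed back into the ram on its spring, m: 0 when it touches nothing, about 0.007 at the far end of the stroke when it bears on a stub that stands against the backstop (about 10 N).
- out_cradle_seat (a point): The empty green bench cradle for stamped stubs: two V supports as in the nest (48 mm free between them, mouth 45 mm wide, tops 1 mm below this point) on a fixed plate 58 by 88 mm and 8 mm thick. The point, 50 mm above the bench, is where the centre of the stub lies when it is seated; the stub lies along the y axis.
- reject_center (a point): Centre of a bystander: a like stub with a red band, lying in the red cradle (the twin of the green one). Its y axis is the pipe's axis. Leave it.
- flange_center (a point): Centre of a bystander: loose steel ring flange lying flat, 86 mm in diameter, 16 mm thick. Leave it.
- elbow: Bystander: small pipe elbow lying on the bench behind the press, about 80 mm across and 34 mm high; origin under its middle.
- spray: Bystander: yellow can 64 mm in diameter and about 170 mm tall behind the press; origin at the middle of its foot.
- jar: Bystander: orange jar 70 mm in diameter, 80 mm tall; origin at the middle of its foot.
- hammer: Bystander: hammer lying at the left side of the bench, its length along x; origin under its middle.
- brush: Bystander: brush lying at the right side of the bench, its length along x; origin under its middle.
Mind the look-alikes: they are no part of the job. Leave any brown look-alike of the part that bears stub_center alone. Of the things shaped like the part that bears out_cradle_seat, the green one is meant.

How it is judged:
By the outcome, as a careful person would: the job done as asked, in the order asked, and still so for the second after the job is handed in, with the robot touching nothing.
It also fails if it takes over 72 s, if anything falls off the work surface, if the arm or the gripper's body presses on something with over 40 N, if the wrist force passes 120 N, or if a joint passes its speed limit or range.

## Robot

A 6-joint arm with a two-finger parallel gripper is mounted at the origin on the work surface. World frame = base frame: x ahead of the robot, y to its left, z up, the work surface at z = 0. Lengths are in mm, angles in rad, forces in N, time in s.
With the tool pointing down it reaches from about 275 to 750 mm from the base axis. Payload 10.2 kg.
Tool frame: the origin (TCP) lies on the front face of the gripper's body, between the roots of the fingers; the fingertips stand 73 mm ahead of it and the grasp point (between the pads) lies ctrl.grip_depth ahead of it (ctrl.grip_depth is the distance from the TCP to the grasp point, in mm); z points along the fingers, y is the direction in which the jaws open and shut (so a half turn about z gives the same grasp; the last joint's range is limited). The gripper opens to 85 mm and grips with 20 to 120 N. Pads are 22 mm wide; open, the fingers measure 114 mm over their backs; the gripper's body (76 mm by 85 mm) begins 54 mm behind the grasp point. The pads swing forward as they close: fully open they stand 13 mm farther back than shut.
Start: joints at [-0.223, 0.313, 1.498, -0, 1.331, -0.223], TCP at [525.006, -0.014, 303.894] pointing down, gripper open.
Joint ranges: [-2.94, 2.94], [-0.97, 2.17], [0.19, 2.56], [-1.23, 4.37], [0.02, 3.11], [-2.88, 2.88]. Speed limits (rad/s): [2.39, 2.39, 3.01, 3.14, 3.14, 3.14].

## Interface

Orientations are given as a unit quaternion [w, x, y, z].
In Python, from rig import readout, capture, ctrl, nets gives the robot as it stands. The module is installed in compiled form; this text tells all that it offers.
- The arm moves only by the tool apply_moves, never from a script. Its argument "targets" is a list of rows, each a list of 4 numbers: the shift along the tool's x, y, z in cm, then the turn about the tool's z in degrees. A call has 1 to 8 rows; each row shifts and turns the commanded pose from where the row before left it, along the tool's axes as they then stand; what a row does not reach is not made up. A row lasts 1/10 s, in which the tool goes at most 50 mm and 8.59 degrees, less where a joint would pass 70% of its speed; a pose out of reach is approached as far as the arm can. A call with a gripper value outside its range is refused whole. "grip" is the finger opening in cm, from 0 to 8.54, set as the call begins (left out, the last holds). The fingers move at their own pace and stop on an object; "force" is the grip in N (left out, the last holds). Time passes only in rows, so rows that do not move let the fingers close. It gives the time, the measured TCP pose, the force and the opening at its end, in the units of the state.
- readout.sense(): the state, without advancing time (a new reading comes with each control period).
- capture(name): name is "scene" or "side" or "wrist"; returns a dict with "img" (400x640x3 uint8, red, green, blue), "fov_y" (degrees; the focal length in pixels is half the picture's height over the tangent of half this angle, whatever the lens; pixels are square), "cx", "cy" (the principal point, pixels), "D" ([k1, k2, p1, p2, k3] as OpenCV has them; the pictures are not rectified), "eye" and "rotation" of the camera in the world. Camera axes: x right, y down, z forward; pixel columns grow to the right and rows downward; lengths in mm; the calibration is good to about 2 mm. A picture is of the moment at which its call begins. There is no depth.
- ctrl.finish_job(): hands the job in, once; it reports no verdict.
Trained networks look in the newest picture that a camera, given by its name, has taken for a name from the list of things; names that differ only in an ending like _2 or _b are one class to them, and where a whole thing is asked for, a point or a joint stands for the part that bears it (a point fixed in the world has none). Each returns a list of dicts, best first, with "score" (0 to 1); they miss things now and then, are a little off and sometimes report something else, mostly with a low value. They report only what shows in the picture. A call takes as long as a camera call. They do not tell look-alikes from the thing itself.
- nets.boxes_of(camera, target): "location" ([column, row] as shares, 0 to 1, of the picture: columns of its width, rows of its height, amid what is visible of it).
The state is a dict: "time_s": time; "joints": joint angles; "dq": joint speeds; "tau": joint torques, N m; "eef_pos": TCP position; "ee_rot": TCP orientation; "force": force on the tool from outside, world axes, zero at the start; "wrist_torque": the same for the moment, N m; "grip_width": opening from 0.0 (shut) to 1.0 (fully open).
Only numpy, scipy, OpenCV 4.12 (cv2) and the standard library are available. Lean on these libraries where they do the work, as an engineer would, in place of code of your own. Each camera call takes 0.05 s, during which the arm holds its last target.

## Working session

There is one attempt and no reset: what is moved stays moved. The work goes in short steps, Python scripts to look and compute and a tool call to move; the robot and the scene stay as the last step left them, time stands still between calls to the robot, and variables do not carry over. Pictures are saved under pics/ and viewed, and the job is handed in when it is done.

Besides the shell and the picture viewer there is one more tool, called as name(argument=value, ...), one argument or row to a line, values as JSON. apply_moves: Moves the arm, as the interface text tells. Its arguments: {"type":"object","properties":{"targets":{"type":"array"},"grip":{"type":"number"},"force":{"type":"number"}},"required":["targets"]}

```bash
mkdir -p pics; ls; cat > h.py <<'E'
import numpy as np,cv2
from rig import readout,capture,ctrl,nets
def snap(cam,name):
    c=capture(cam); cv2.imwrite('pics/'+name+'.png',c['img'][:,:,::-1]); return c
def K(c):
    h=c['img'].shape[0]; f=h/2/np.tan(np.radians(c['fov_y'])/2)
    return np.array([[f,0,c['cx']],[0,f,c['cy']],[0,0,1.]])
def ray(c,u,v):
    p=cv2.undistortPoints(np.array([[[u,v]]],float),K(c),np.array(c['D'],float))[0,0]
    return np.array(c['rotation']).reshape(3,3)@np.array([p[0],p[1],1.])
def onz(c,u,v,z):
    d=ray(c,u,v); e=np.array(c['eye']); return e+d*(z-e[2])/d[2]
def proj(c,P):
    R=np.array(c['rotation']).reshape(3,3); e=np.array(c['eye'])
    q=(np.atleast_2d(P)-e)@R
    return cv2.projectPoints(q.reshape(-1,1,3),np.zeros(3),np.zeros(3),K(c),np.array(c['D'],float))[0][:,0]
E
python3 - <<'E'
from h import *
print(ctrl.grip_depth, readout.sense())
for cam in ['scene','side','wrist']:
    c=snap(cam,cam+'0'); print(cam,c['fov_y'],c['cx'],c['cy'],c['D'],c['eye'],c['rotation'])
    for t in ['stub_center','nest','press','wheel','handle','out_cradle_seat','reject_center','flange_center']:
        try: r=nets.boxes_of(cam,t)
        except Exception as ex: r=[];print(ex)
        print(t,[(round(x['score'],2),round(x['location'][0]*640),round(x['location'][1]*400)) for x in r][:4])
E
```

```text
pics
53.900000000000006 {'time_s': 0.0, 'joints': array([-2.23426410e-01,  3.13455696e-01,  1.49844919e+00,  4.44334402e-05,
        1.33103089e+00, -2.23418241e-01]), 'dq': array([-0.00141216, -0.00036681, -0.00056805, -0.00093543,  0.00109368,
        0.00037353]), 'tau': array([-5.78409599e-04, -4.12261176e+01, -2.59742296e+01, -3.58453699e-04,
        4.11797926e-03, -1.23038126e-05]), 'eef_pos': array([5.24827753e+02, 2.11937023e-02, 3.03327551e+02]), 'ee_rot': array([-5.79773542e-04,  7.07113251e-01,  7.07099993e-01, -3.39587214e-04]), 'force': array([ 0.58995736, -0.53778958, -1.10507955]), 'wrist_torque': array([-0.0485519 ,  0.00737511,  0.05865882]), 'grip_width': 0.9999031300284092}
scene 45.95943018569437 326.5907703640545 202.97074699511973 [-0.14212917  0.          0.          0.          0.        ] [1724.98493     429.04603379  971.80311206] [-0.26964394  0.50886591  0.71448298 -0.39731814]
stub_center [(0.59, 270, 185), (0.59, 181, 223), (0.54, 246, 205)]
nest [(0.74, 384, 242)]
press [(0.93, 385, 238)]
wheel [(0.73, 409, 227)]
handle [(0.52, 435, 217), (0.39, 412, 2
[... 360 characters left out ...]
 322, 338), (0.73, 468, 311), (0.63, 375, 319)]
nest [(0.89, 278, 182)]
press []
wheel [(0.94, 258, 149)]
handle []
out_cradle_seat [(0.84, 415, 278), (0.57, 359, 189)]
reject_center [(0.55, 371, 237)]
flange_center [(0.94, 332, 271), (0.3, 430, 352)]
wrist 65.16526145939218 322.65742382311373 199.65005864106357 [-0.03223467  0.          0.          0.          0.        ] [525.62046958  80.30246401 375.49730423] [ 1.59077839e-01  9.87266011e-01 -2.22303523e-04 -1.23848311e-04]
stub_center [(0.93, 151, 392)]
nest [(0.24, 249, 327)]
press [(0.78, 304, 105)]
wheel []
handle []
out_cradle_seat [(0.65, 468, 192)]
reject_center [(0.93, 363, 329)]
flange_center [(0.95, 250, 328), (0.33, 307, 104)]
```

```bash
python3 - <<'E'
s=open('h.py').read()
s=s.replace("np.array(c['rotation']).reshape(3,3)","Rm(c['rotation'])")
s=s.replace("def K(c)","from scipy.spatial.transform import Rotation as Ro\ndef Rm(q): return Ro.from_quat([q[1],q[2],q[3],q[0]]).as_matrix()\ndef K(c)")
open('h.py','w').write(s)
E
```

```text
(no output)
```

View pics/scene0.png

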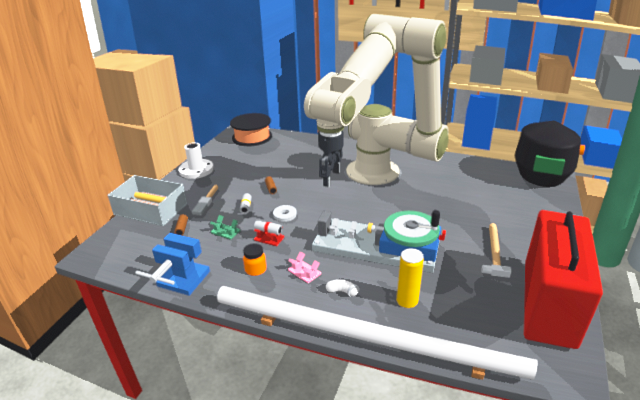

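View pics/side0.png

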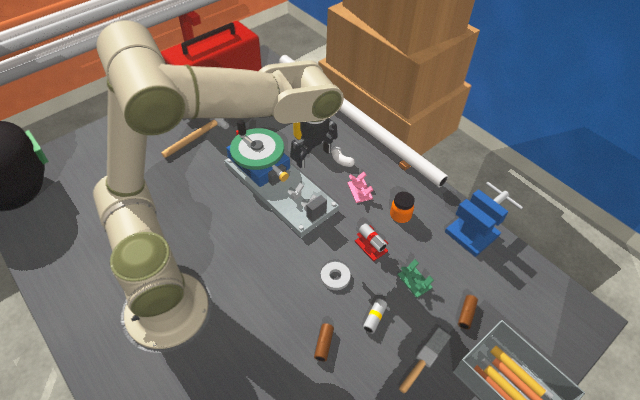

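View pics/wrist0.png

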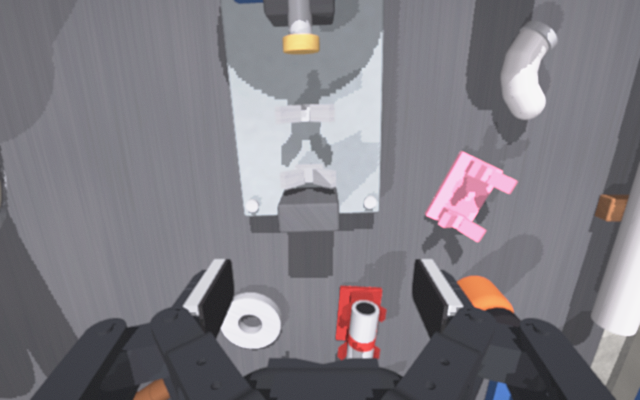

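```bash
python3 - <<'E'
import cv2
a=cv2.imread('pics/scene0.png');cv2.imwrite('pics/scene0z.png',cv2.resize(a[175:300,170:470],(800,333),interpolation=cv2.INTER_CUBIC))
a=cv2.imread('pics/side0.png');cv2.imwrite('pics/side0z.png',cv2.resize(a[100:370,210:480],(600,600),interpolation=cv2.INTER_CUBIC))
from h import *
cs={k:capture(k) for k in['scene','side','wrist']}
w=cs['wrist']
for n,u,v,z in [('plate BL',244,215,30),('plate BR',378,213,30),('platel',228,60,30),('plater',383,40,30),('stop top L',282,205,92),('stop R',338,205,92),('dieface',301,44,75),('pink',470,195,8)]: print(n,onz(w,u,v,z).round())
s=cs['side']
for n,u,v,z in [('stub',375,316,17),('green',415,278,30),('red',371,240,50),('wheelhub',257,146,110),('flange',335,275,8),('brown1',324,341,17),('brown2',468,311,17)]: print(n,onz(s,u,v,z).round())
s=cs['scene']
for n,u,v,z in [('stub',246,204,17),('green',224,227,30),('red',267,230,50),('wheelhub',412,227,110),('flange',285,213,8),('handle',435,218,148)]: print(n,onz(s,u,v,z).round())
E
```

```text
plate BL [432. -53.  30.]
plate BR [591. -51.  30.]
platel [429. 116.  30.]
plater [586. 135.  30.]
stop top L [486. -19.  92.]
stop R [540. -19.  92.]
dieface [507. 124.  75.]
pink [708. -35.   8.]
stub [ 417. -389.   17.]
green [ 579. -383.   30.]
red [ 563. -219.   50.]
wheelhub [501. 255. 110.]
flange [ 421. -222.    8.]
brown1 [ 266. -353.   17.]
brown2 [ 622. -542.   17.]
stub [ 427. -378.   17.]
green [ 601. -371.   30.]
red [ 594. -206.   50.]
wheelhub [511. 262. 110.]
flange [ 424. -218.    8.]
handle [495. 328. 148.]
```

View pics/scene0z.png

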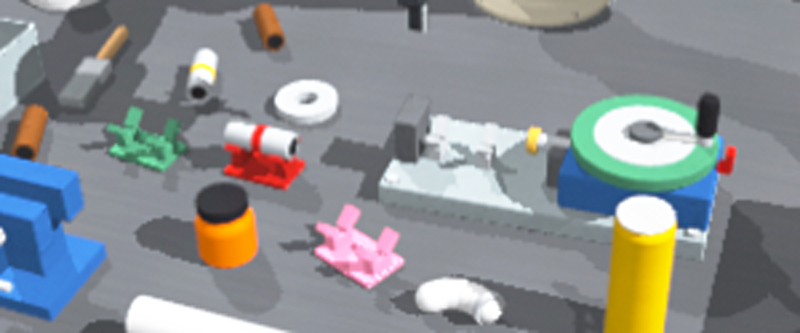

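View pics/side0z.png

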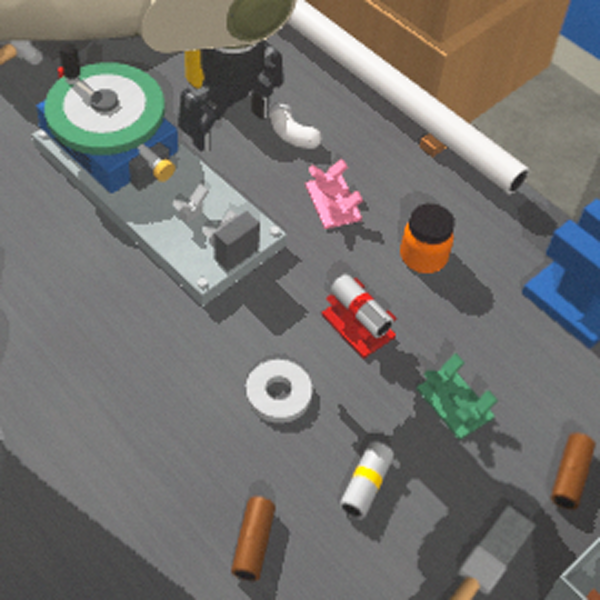

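apply_moves(
  targets=[
    [-4, 0, 0, 0],
    [-4, 0, 0, 0],
    [-4, 0, 0, 0],
    [-4, -0.5, 0, 0],
    [-4, -0.5, 0, 0],
    [-4, -0.5, 0, 0],
    [-4, -0.5, 0, 0],
    [-4, -0.5, 0, 0],
  ],
)

```text
time_s: 2.3
eef_pos: [499.5, -321.7, 303.9]
ee_rot: [0.0, 0.707, 0.707, 0.0]
force: [0.6, 0.4, -0.2]
grip_width: 1.004
```

```bash
python3 - <<'E'
from h import *
s=readout.sense();print(s['time_s'],s['eef_pos'],s['ee_rot'])
c=snap('wrist','w1'); import pickle; pickle.dump(c,open('w1.pkl','wb'))
print(c['eye'],c['rotation'])
for t in ['stub_center','out_cradle_seat']:
    print(t,[(round(x['score'],2),x['location'][0]*640,x['location'][1]*400) for x in nets.boxes_of('wrist',t)])
E
```

```text
2.3 [ 499.54510087 -321.65065885  303.93226309] [4.08697062e-05 7.07154165e-01 7.07059392e-01 2.04782299e-05]
[ 500.17119424 -241.33382229  375.52724439] [ 1.59083410e-01  9.87265102e-01 -2.80845596e-04 -8.77338325e-05]
stub_center [(0.96, 128.704, 194.2), (0.95, 399.488, 328.6), (0.56, 255.87199999999999, 220.6)]
out_cradle_seat [(0.64, 393.72799999999995, 209.79999999999998)]
```

View pics/w1.png

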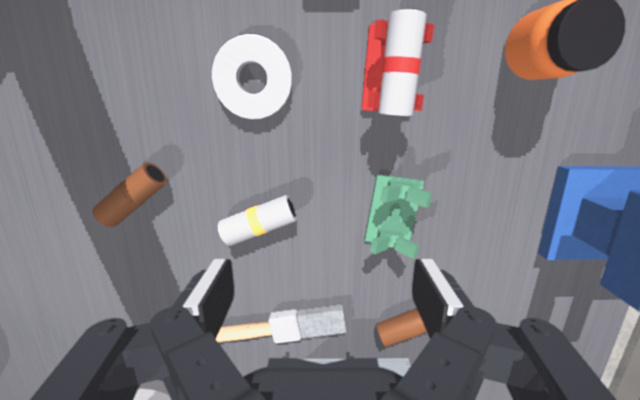

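```bash
cat >> h.py <<'E'
from scipy.optimize import minimize
def cyl(x,y,z,yaw,r=17,L=90,n=40):
    a=np.array([-np.sin(yaw),np.cos(yaw),0]); p=np.array([np.cos(yaw),np.sin(yaw),0]); t=np.linspace(0,2*np.pi,n)
    circ=np.outer(np.cos(t),p)*r+np.outer(np.sin(t),[0,0,1])*r
    o=np.array([x,y,z]); return np.vstack([o+circ+a*L/2,o+circ-a*L/2])
def fitcyl(c,mask,x0,z,S=4):
    big=cv2.resize(mask.astype(np.uint8)*255,None,fx=S,fy=S,interpolation=cv2.INTER_LINEAR)>127
    def cost(q):
        P=(proj(c,cyl(q[0],q[1],z,q[2]/100))+0.5)*S-0.5
        h=cv2.convexHull(P.astype(np.float32)).reshape(-1,2)
        m=np.zeros(big.shape,np.uint8); cv2.fillPoly(m,[np.round(h*16).astype(np.int32)],1,shift=4)
        m=m>0; return 1-(m&big).sum()/(m|big).sum()
    r=minimize(cost,x0,method='Nelder-Mead',options=dict(initial_simplex=np.array(x0)+np.vstack([np.zeros(3),np.eye(3)*[6,0,0],np.eye(3)[1]*6,np.eye(3)[2]*10])[[0,1,4-1+0,0+4]] if False else np.array([x0,np.add(x0,[6,0,0]),np.add(x0,[0,6,0]),np.add(x0,[0,0,10])]),xatol=.05,fatol=1e-5))
    return r.x,r.fun
E
python3 - <<'E'
from h import *; import pickle
c=pickle.load(open('w1.pkl','rb')); im=c['img']
hsv=cv2.cvtColor(im,cv2.COLOR_RGB2HSV)
# stub
m=np.zeros(im.shape[:2],bool); roi=(slice(185,255),slice(208,305))
V=hsv[...,2];S=hsv[...,1]
m[roi]=((V>150)|((S>120)&(hsv[...,0]>20)&(hsv[...,0]<35)&(V>100)))[roi]
n,l,st,_=cv2.connectedComponentsWithStats(m.astype(np.uint8)); k=1+st[1:,4].argmax(); m=l==k
m=cv2.morphologyEx(m.astype(np.uint8),cv2.MORPH_CLOSE,np.ones((9,9)))
print(st[k]); p=onz(c,257,221,17);print(p)
q=fitcyl(c,m,[p[0],p[1],-120],17);print(q)
v=im[:,:,::-1].copy(); P=proj(c,cyl(q[0][0],q[0][1],17,q[0][2]/100))
cv2.polylines(v,[cv2.convexHull(P.astype(np.float32)).astype(np.int32)],True,(255,0,255),1)
z=np.hstack([cv2.resize(v[170:270,200:310],(440,400),interpolation=cv2.INTER_CUBIC),cv2.resize(im[165:265,355:440,::-1],(340,400),interpolation=cv2.INTER_CUBIC)])
cv2.imwrite('pics/w1z.png',z)
E
```

```text
[ 208  185   97   70 4287]
[ 418.86148021 -387.72135859   17.        ]
(array([ 411.03702752, -388.10703342, -122.05009739]), np.float64(0.5493856854969772))
```

View pics/w1z.png

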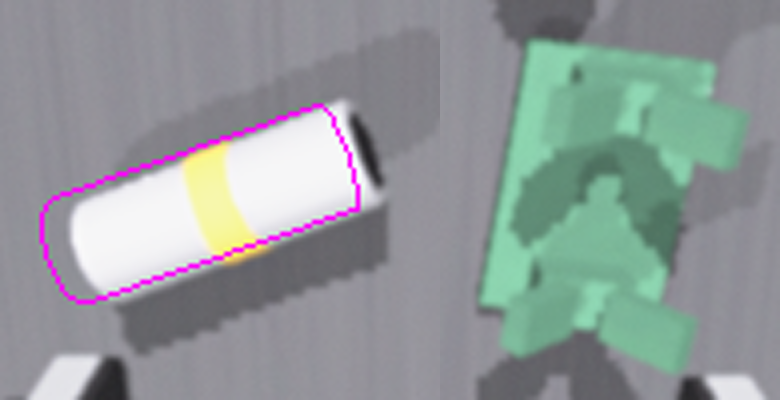

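```bash
python3 - <<'E'
from h import *; import pickle
c=pickle.load(open('w1.pkl','rb')); im=c['img']
hsv=cv2.cvtColor(im,cv2.COLOR_RGB2HSV);V=hsv[...,2];S=hsv[...,1]
m=np.zeros(im.shape[:2],bool); roi=(slice(185,255),slice(208,305))
m[roi]=((V>190)|((S>70)&(hsv[...,0]>20)&(hsv[...,0]<35))|(V<60))[roi]
n,l,st,_=cv2.connectedComponentsWithStats(m.astype(np.uint8)); k=1+st[1:,4].argmax(); m=(l==k)
pts=cv2.convexHull(np.argwhere(m)[:,::-1].astype(np.int32)); m=np.zeros(m.shape,np.uint8);cv2.fillPoly(m,[pts],1)
print(st[k])
q=fitcyl(c,m,[419,-388,-115],17);print(q)
v=im[:,:,::-1].copy(); P=proj(c,cyl(q[0][0],q[0][1],17,q[0][2]/100))
cv2.polylines(v,[cv2.convexHull(P.astype(np.float32)).astype(np.int32)],True,(255,0,255),1)
A,B,C=[onz(c,u-.5,w-.5,8) for u,w in[(377.5,175),(423.5,181),(365,241.3)]]
print(A,B,C,np.linalg.norm(A-B),np.linalg.norm(A-C)); print('center',(B+C)/2,'yaw from CA',np.degrees(np.arctan2(-(A-C)[0],(A-C)[1])),'AB',np.degrees(np.arctan2((B-A)[1],(B-A)[0])))
# overlay model
def rect(x,y,yaw,z,a,b):
    R=np.array([[np.cos(yaw),-np.sin(yaw)],[np.sin(yaw),np.cos(yaw)]]);p=np.array([[a,b],[-a,b],[-a,-b],[a,-b]])/2@R.T+[x,y]
    return np.c_[p,np.full(4,z)]
ctr=(B+C)/2
cv2.polylines(v,[np.round(proj(c,rect(ctr[0],ctr[1],np.radians(-8),8,58,88))*16).astype(np.int32)],True,(255,0,255),1,shift=4)
z=np.hstack([cv2.resize(v[170:270,200:310],(440,400),interpolation=cv2.INTER_CUBIC),cv2.resize(v[165:265,355:440],(340,400),interpolation=cv2.INTER_CUBIC)])
cv2.imwrite('pics/w1z2.png',z)
E
```

```text
[ 217  195   78   49 1983]
(array([ 417.82869134, -386.5010096 , -119.40198684]), np.float64(0.061128968589635124))
[ 565.6457511 -331.0128238    8.       ] [ 622.15931451 -338.46236783    8.        ] [ 554.21609606 -419.08757157    8.        ] 57.00244341461784 88.81327721554389
center [ 588.18770528 -378.7749697     8.        ] yaw from CA -7.394077496466741 AB -7.50935982313433
```

View pics/w1z2.png

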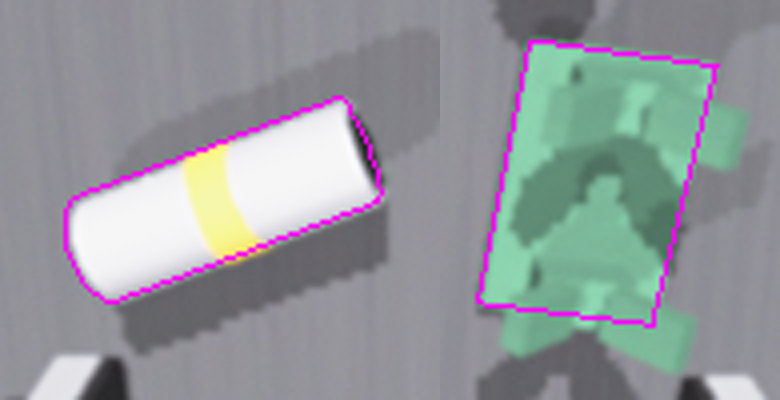

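```bash
cat >> h.py <<'E'
def pose():
    s=readout.sense(); R=Rm(s['ee_rot']); return np.r_[s['eef_pos'],np.degrees(np.arctan2(R[1,0],R[0,0]))],s
def plan(tgt,n=None,start=None,vmax=45):
    """tgt x,y,z,psi(deg of tool x)"""
    p=np.array(start if start is not None else pose()[0]); t=np.array(tgt,float); d=t-p; d[3]=(d[3]+180)%360-180
    if n is None: n=max(1,int(np.ceil(max(np.linalg.norm(d[:3])/vmax,abs(d[3])/8.5))))
    rows=[]; cur=p.copy()
    for i in range(1,n+1):
        w=p+d*i/n-cur; a=np.radians(cur[3])
        X=np.array([np.cos(a),np.sin(a),0]);Y=np.array([np.sin(a),-np.cos(a),0])
        r=np.round([w@np.r_[X,0]/10,w@np.r_[Y,0]/10,-w[2]/10,-w[3]],2)
        rows.append([float(v)+0 for v in r]); cur=cur+np.r_[(X*r[0]+Y*r[1])*10+np.array([0,0,-r[2]*10]),-r[3]]
    print(n,[[round(v,2) for v in r] for r in rows],cur.round(1)); return cur
E
python3 - <<'E'
from h import *
print(pose()[0]); c=plan([418,-386.5,150,21.6]); plan([418,-386.5,76,21.6],start=c)
E
```

```text
[ 499.34995845 -321.91172693  303.27960561   89.8252286 ]
9 [[-0.72, -0.9, 1.7, 7.58], [-0.83, -0.8, 1.71, 7.58], [-0.93, -0.68, 1.7, 7.58], [-1.02, -0.55, 1.7, 7.58], [-1.08, -0.42, 1.71, 7.58], [-1.12, -0.27, 1.7, 7.58], [-1.15, -0.12, 1.7, 7.58], [-1.15, 0.04, 1.7, 7.58], [-1.14, 0.18, 1.71, 7.59]] [ 418.  -386.5  150.    21.6]
2 [[0.0, 0.0, 3.7, 0.0], [0.0, 0.0, 3.7, 0.0]] [ 418.  -386.5   76.    21.6]
```

apply_moves(
  targets=[
    [-0.7, -0.9, 1.7, 8.5],
    [-0.8, -0.8, 1.7, 8.5],
    [-0.95, -0.65, 1.7, 8.5],
    [-1.05, -0.5, 1.7, 8.5],
    [-1.1, -0.35, 1.7, 8.5],
    [-1.15, -0.2, 1.7, 8.5],
    [-1.15, 0, 1.7, 8.5],
    [-1.15, 0.2, 3.0, 8.5],
  ],
)

```text
time_s: 3.25
eef_pos: [428.3, -377.1, 155.7]
ee_rot: [0.001, 0.982, 0.188, 0.001]
force: [0.6, 0.1, -0.3]
grip_width: 1.002
```

```bash
python3 - <<'E'
from h import *
print(pose()[0]); c=plan([418,-386.5,130,21.6],n=1); plan([418,-386.5,76,21.6],start=c)
c=snap('wrist','w2')
E
```

```text
[ 428.3245177  -377.08578187  155.71026971   21.72206119]
1 [[-1.31, 0.49, 2.57, 0.12]] [ 418.  -386.5  130.    21.6]
2 [[0.0, 0.0, 2.7, 0.0], [0.0, 0.0, 2.7, 0.0]] [ 418.  -386.5   76.    21.6]
```

View pics/w2.png

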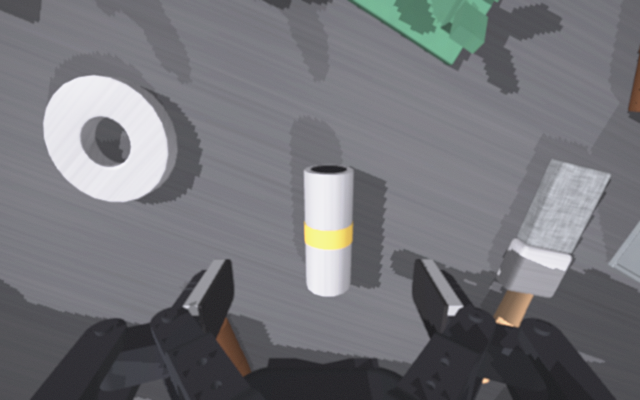

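apply_moves(
  targets=[
    [-0.65, 0.25, 2, 0.1],
    [-0.65, 0.25, 2, 0],
    [0, 0, 1.5, 0],
    [0, 0, 0, 0],
  ],
)

```text
time_s: 3.7
eef_pos: [417.6, -385.5, 98.8]
ee_rot: [-0.002, 0.982, 0.191, -0.001]
force: [0.3, 0.6, -1.4]
grip_width: 1.002
```

```bash
python3 - <<'E'
from h import *
print(pose()[0]); c=plan([418,-386.5,76,21.6],n=2)
E
```

```text
[ 417.62428948 -385.48152318   98.8120547    22.07413986]
2 [[0.0, 0.05, 1.14, 0.24], [0.0, 0.06, 1.14, 0.23]] [ 418.  -386.5   76.    21.6]
```

apply_moves(
  targets=[
    [0, 0.05, 1.1, 0.2],
    [0, 0.05, 1.1, 0.2],
    [0, 0, 0, 0],
  ],
)

```text
time_s: 4.0
eef_pos: [417.8, -387.1, 76.7]
ee_rot: [-0.001, 0.982, 0.187, -0.0]
force: [0.0, -0.3, -0.9]
grip_width: 0.998
```

apply_moves(
  targets=[
    [0, 0, 0, 0],
    [0, 0, 0, 0],
    [0, 0, 0, 0],
    [0, 0, 0, 0],
    [0, 0, 0, 0],
    [0, 0, 0, 0],
    [0, 0, 0, 0],
    [0, 0, 0, 0],
  ],
  grip=2.0,
  force=50,
)

```text
time_s: 4.8
eef_pos: [418.1, -387.9, 78.4]
ee_rot: [0.0, 0.982, 0.187, 0.0]
force: [-0.3, 1.5, 5.1]
grip_width: 0.376
```

```bash
python3 - <<'E'
from h import *
p,s=pose();print(p,s['force'],s['grip_width']*85.4,s['time_s'],ctrl.grip_depth); snap('wrist','w3')
E
```

```text
[ 418.05770111 -387.9479481    78.39445618   21.49992279] [-0.29766526  1.54087612  5.13343825] 32.11287318867386 4.8 53.900000000000006
```

View pics/w3.png

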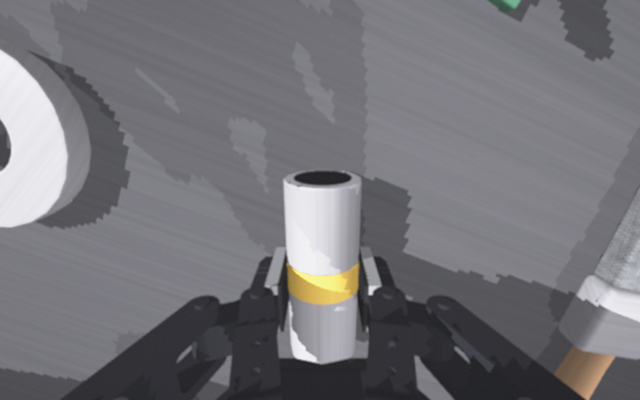

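apply_moves(
  targets=[
    [0, 0, -1.5, 0],
    [0, 0, -3.5, 0],
    [0, 0, -4, 0],
    [0, 0, -3, 0],
  ],
)

```text
time_s: 5.25
eef_pos: [418.0, -387.8, 200.9]
ee_rot: [0.001, 0.982, 0.187, 0.0]
force: [0.6, -0.5, -1.8]
grip_width: 0.379
```

```bash
python3 - <<'E'
from h import *
p,s=pose();print(p,s['force'],s['grip_width']*85.4)
plan([510,0,210,91.5],n=12)
E
```

```text
[ 417.9957121  -387.81262311  200.87614421   21.50143367] [ 0.63303875 -0.46643362 -1.80900427] 32.33330353303968
12 [[1.9, -2.73, -0.08, -5.83], [2.16, -2.52, -0.07, -5.84], [2.41, -2.28, -0.08, -5.83], [2.63, -2.03, -0.07, -5.83], [2.82, -1.75, -0.08, -5.84], [2.99, -1.46, -0.08, -5.83], [3.12, -1.14, -0.07, -5.83], [3.22, -0.82, -0.08, -5.84], [3.28, -0.49, -0.07, -5.83], [3.32, -0.16, -0.08, -5.83], [3.31, 0.19, -0.08, -5.84], [3.29, 0.52, -0.07, -5.83]] [510.    0.  210.   91.5]
```

apply_moves(
  targets=[
    [1.9, -2.7, 0, -5.8],
    [2.2, -2.5, 0, -5.8],
    [2.4, -2.3, 0, -5.8],
    [2.6, -2.0, 0, -5.8],
    [2.8, -1.8, 0, -5.8],
    [3.0, -1.5, 0, -5.8],
    [3.1, -1.1, 0, -5.8],
    [3.2, -0.8, 0, -5.8],
  ],
)

```text
time_s: 6.05
eef_pos: [479.7, -128.6, 198.6]
ee_rot: [0.0, 0.828, 0.56, 0.0]
force: [1.5, -0.1, -2.4]
grip_width: 0.379
```

apply_moves(
  targets=[
    [3.3, -0.5, -0.5, -5.8],
    [3.3, -0.2, -0.5, -5.8],
    [3.3, 0.2, 0, -5.8],
    [3.3, 0.5, 0, -5.8],
    [0, 0, 0, 0],
  ],
)

```text
time_s: 6.55
eef_pos: [510.6, 2.3, 208.5]
ee_rot: [-0.0, 0.698, 0.716, 0.0]
force: [0.1, -0.4, -0.9]
grip_width: 0.378
```

```bash
python3 - <<'E'
from h import *;import pickle
p,s=pose();print(p,s['force'],s['grip_width']*85.4)
c=snap('wrist','w4');pickle.dump(c,open('w4.pkl','wb'))
E
```

```text
[510.64153318   2.3162669  208.53178087  91.46211563] [ 0.10272984 -0.44655596 -0.91095342] 32.29425690758565
```

View pics/w4.png

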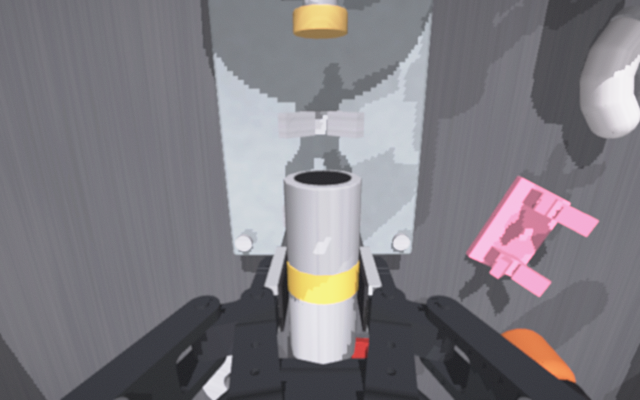

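```bash
cat >> h.py <<'E'
def press_pts(x0,y0,yaw):
    def T(px,py,pz): 
        a=np.radians(yaw); return [x0+px*np.cos(a)-py*np.sin(a),y0+px*np.sin(a)+py*np.cos(a),pz]
    return T
def drawpress(c,im,pp):
    T=press_pts(*pp); v=im[:,:,::-1].copy(); v=cv2.resize(v,None,fx=4,fy=4,interpolation=cv2.INTER_CUBIC)
    def pl(pts,col):
        P=(proj(c,np.array(pts))+.5)*4-.5
        cv2.polylines(v,[P.astype(np.int32)],True,col,1)
    # dense sides
    def box(x1,x2,y1,y2,z):
        t=np.linspace(0,1,20); return [T(x1+(x2-x1)*a,y1,z) for a in t]+[T(x2,y1+(y2-y1)*a,z) for a in t]+[T(x2+(x1-x2)*a,y2,z) for a in t]+[T(x1,y2+(y1-y2)*a,z) for a in t]
    pl(box(-80,80,-200,20,30),(255,0,255))
    for s in(-1,1): pl(box(-22.5,22.5,-115+s*32-8,-115+s*32+8,74),(0,0,255))
    pl([T(0,-30,75),T(0,-115,75)],(0,255,0))
    t=np.linspace(0,2*np.pi,60); pl([T(88*np.cos(a),110+88*np.sin(a),110) for a in t],(255,0,0))
    return v
E
cp h.py h2.py
python3 - <<'E'
from h import *;import pickle
c=pickle.load(open('w4.pkl','rb'))
for n,u,v,z in [('BL',234.5,254,30),('BR',411.5,253.5,30),('L',210,40,30),('R',431,40,30),('die',320,35,75),('V',322,123,74)]: print(n,onz(c,u,v,z).round(1))
pp=(508.5,148,1.0)
v=drawpress(c,c['img'],pp); cv2.imwrite('pics/w4p.png',v[0:1080,700:1860][::2,::2] if 0 else cv2.resize(v[0:1080,760:1840],(600,600),interpolation=cv2.INTER_AREA))
E
```

```text
BL [433.6 -53.3  30. ]
BR [592.1 -48.8  30. ]
L [426.2 120.4  30. ]
R [587.1 124.4  30. ]
die [506.8 117.6  75. ]
V [509.2  66.4  74. ]
```

View pics/w4p.png

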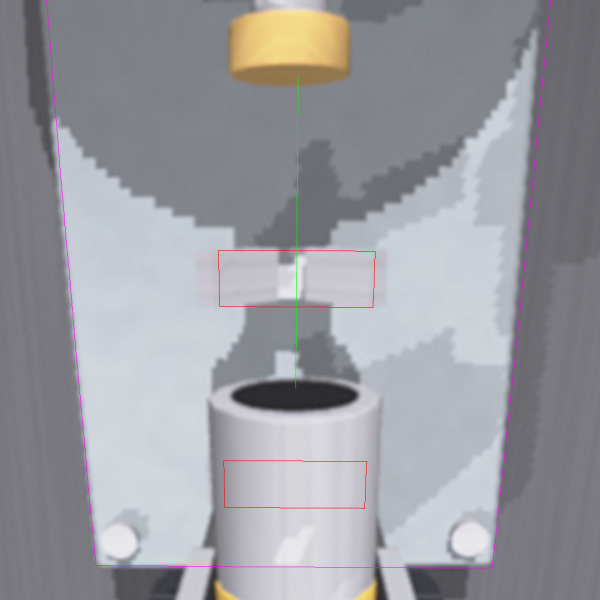

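```bash
python3 - <<'E'
from h import *;import pickle
c=pickle.load(open('w4.pkl','rb'))
pp=(506.3,148.5,1.8)
v=drawpress(c,c['img'],pp); cv2.imwrite('pics/w4q.png',cv2.resize(v[0:1080,760:1840],(600,600),interpolation=cv2.INTER_AREA))
s=capture('scene');v=drawpress(s,s['img'],pp);a=v[4*190:4*270,4*300:4*460]
s=capture('side');v=drawpress(s,s['img'],pp);b=v[4*115:4*235,4*215:4*350]
cv2.imwrite('pics/sc4.png',cv2.resize(a,(800,400)));cv2.imwrite('pics/si4.png',cv2.resize(b,(675,600)))
print(press_pts(*pp)(0,-115,75))
E
```

```text
[np.float64(509.9122372939848), np.float64(33.55674555794087), 75]
```

View pics/w4q.png

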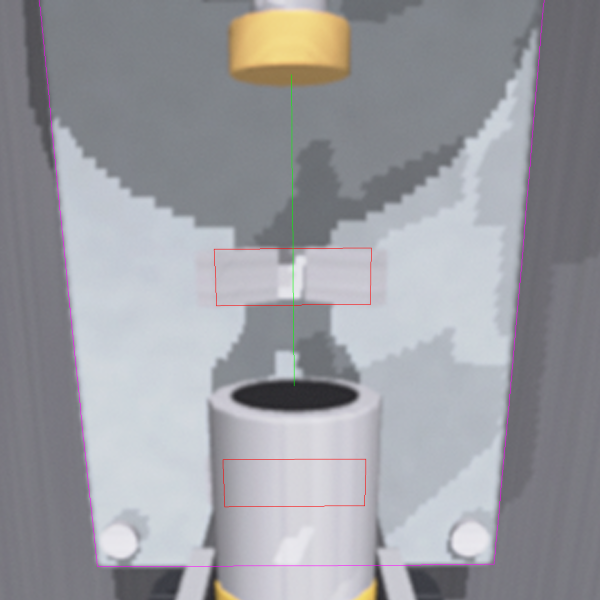

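View pics/sc4.png

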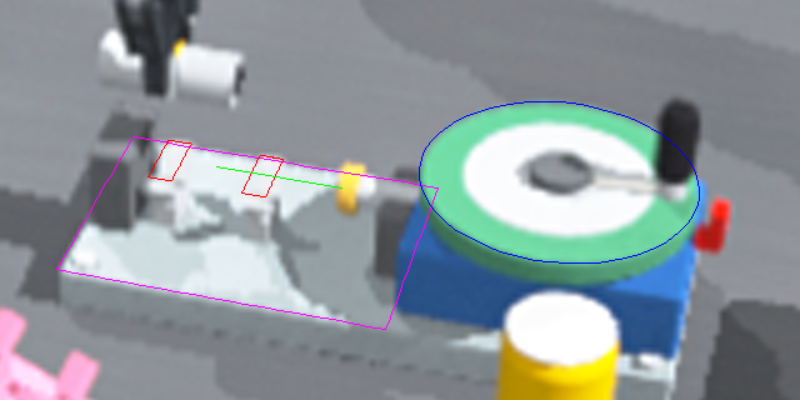

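View pics/si4.png

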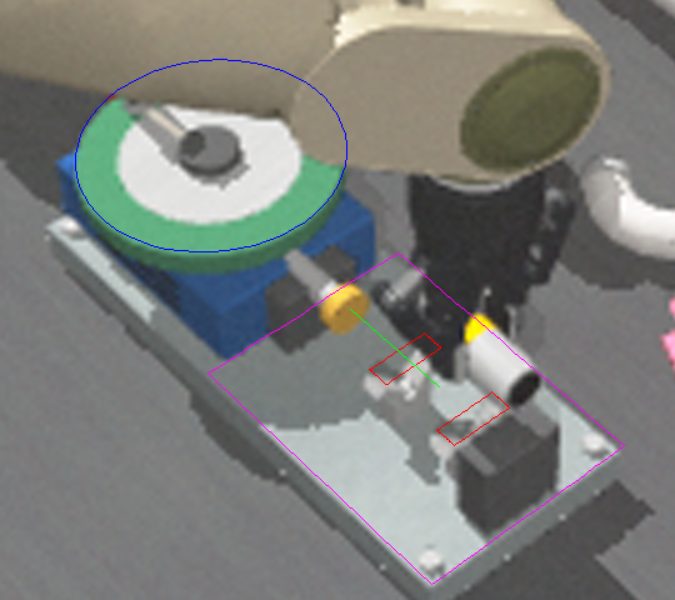

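```bash
python3 - <<'E'
from h import *
c=plan([509.3,34,200,91.8],n=2); plan([509.3,34,150,91.8],start=c,n=2)
E
```

```text
2 [[1.75, -0.02, 0.41, -0.37], [1.76, -0.01, 0.41, -0.37]] [509.3  34.  200.   91.8]
2 [[0.0, 0.0, 2.5, 0.0], [0.0, 0.0, 2.5, 0.0]] [509.3  34.  150.   91.8]
```

apply_moves(
  targets=[
    [1.7, 0, 0, -0.4],
    [1.7, 0, 0, 0],
    [0, 0, 2.0, 0],
    [0, 0, 2.0, 0],
    [0, 0, 1.8, 0],
    [0, 0, 0, 0],
  ],
)

```text
time_s: 7.3
eef_pos: [508.7, 32.3, 148.2]
ee_rot: [-0.002, 0.699, 0.716, -0.001]
force: [-0.5, 0.1, -1.7]
grip_width: 0.382
```

```bash
python3 - <<'E'
from h import *
p,s=pose();print(p,s['force'])
plan([509.3,34,138,91.8])
c=snap('wrist','w5');c=snap('scene','s5'); cv2.imwrite('pics/s5z.png',cv2.resize(c['img'][190:270,300:460,::-1],(800,400),interpolation=cv2.INTER_CUBIC))
E
```

```text
[508.74107225  32.32619388 148.21474539  91.37273255] [-0.49104716  0.0604695  -1.72585684]
1 [[0.17, 0.06, 1.02, -0.43]] [509.3  34.  138.   91.8]
```

View pics/s5z.png

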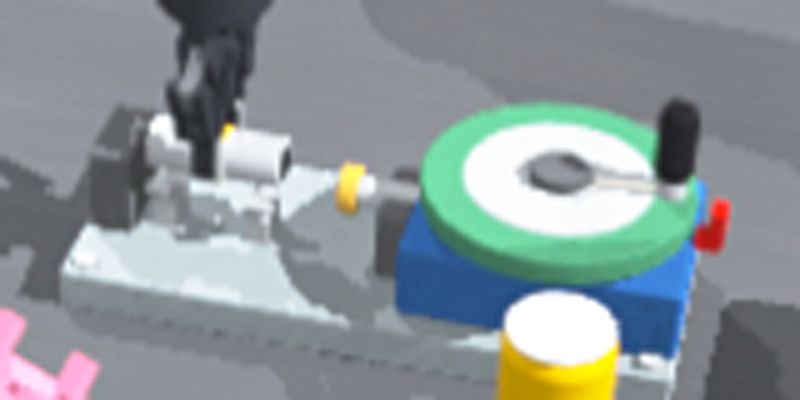

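View pics/w5.png

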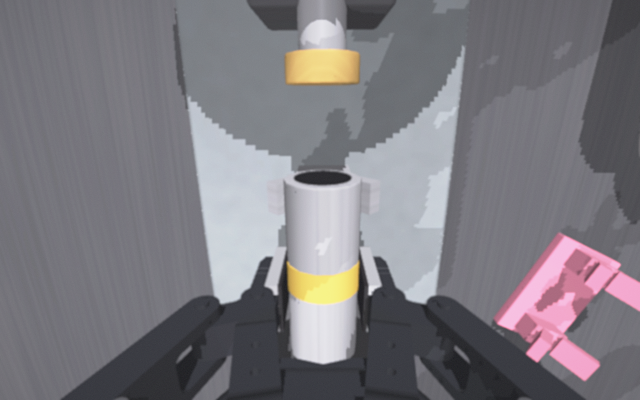

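apply_moves(
  targets=[
    [0.1, 0.05, 0.4, -0.3],
    [0.05, 0, 0.4, 0],
    [0, 0, 0.2, 0],
    [0, 0, 0, 0],
  ],
)

```text
time_s: 7.8
eef_pos: [510.1, 34.8, 139.8]
ee_rot: [-0.0, 0.696, 0.718, -0.0]
force: [-0.1, 0.5, -1.0]
grip_width: 0.376
```

apply_moves(
  targets=[
    [0, 0, 0.1, 0],
    [0, 0, 0.1, 0],
    [0, 0, 0, 0],
  ],
)

```text
time_s: 8.1
eef_pos: [510.2, 34.7, 137.9]
ee_rot: [0.0, 0.696, 0.718, -0.0]
force: [-1.1, 0.1, -1.0]
grip_width: 0.378
```

apply_moves(
  targets=[
    [0, 0, 0.1, 0],
    [0, 0, 0.05, 0],
    [0, 0, 0, 0],
  ],
)

```text
time_s: 8.4
eef_pos: [510.3, 34.8, 137.7]
ee_rot: [0.0, 0.696, 0.718, 0.0]
force: [-6.3, 0.6, 13.4]
grip_width: 0.378
```

apply_moves(
  targets=[
    [0, 0, 0.1, 0],
    [0, 0, 0, 0],
  ],
)

```text
time_s: 8.6
eef_pos: [510.3, 34.8, 137.6]
ee_rot: [0.0, 0.696, 0.718, 0.0]
force: [-11.3, 0.6, 22.5]
grip_width: 0.377
```

apply_moves(
  targets=[
    [0, -0.1, 0, 0],
    [0, 0, 0, 0],
  ],
)

```text
time_s: 8.8
eef_pos: [509.7, 34.7, 137.2]
ee_rot: [0.001, 0.696, 0.718, 0.001]
force: [-5.8, 0.6, 16.2]
grip_width: 0.38
```

apply_moves(
  targets=[
    [0, -0.05, 0, 0],
    [0, 0, 0, 0],
  ],
)

```text
time_s: 9.0
eef_pos: [509.1, 34.7, 136.6]
ee_rot: [0.001, 0.696, 0.718, 0.0]
force: [-3.1, -0.0, 10.8]
grip_width: 0.381
```

apply_moves(
  targets=[
    [0, -0.05, 0, 0],
    [0, 0, 0, 0],
  ],
)

```text
time_s: 9.2
eef_pos: [508.7, 34.6, 136.4]
ee_rot: [0.001, 0.696, 0.718, 0.001]
force: [-1.0, 1.4, 6.8]
grip_width: 0.375
```

apply_moves(
  targets=[
    [0, 0, 0, 0],
    [0, 0, 0, 0],
    [0, 0, 0, 0],
    [0, 0, 0, 0],
  ],
  grip=6.0,
)

```text
time_s: 9.6
eef_pos: [508.2, 34.7, 135.3]
ee_rot: [-0.0, 0.696, 0.718, -0.0]
force: [0.2, 0.0, -0.2]
grip_width: 0.705
```

```bash
python3 - <<'E'
from h import *
p,s=pose();print(p,s['force'],s['grip_width'])
c=snap('wrist','w6');c=snap('scene','s6'); cv2.imwrite('pics/s6z.png',cv2.resize(c['img'][190:270,300:460,::-1],(800,400),interpolation=cv2.INTER_CUBIC))
E
```

```text
[508.17439263  34.67747662 135.28576805  91.79930496] [ 0.19132735  0.0288267  -0.23040305] 0.7046322859841753
```

View pics/s6z.png

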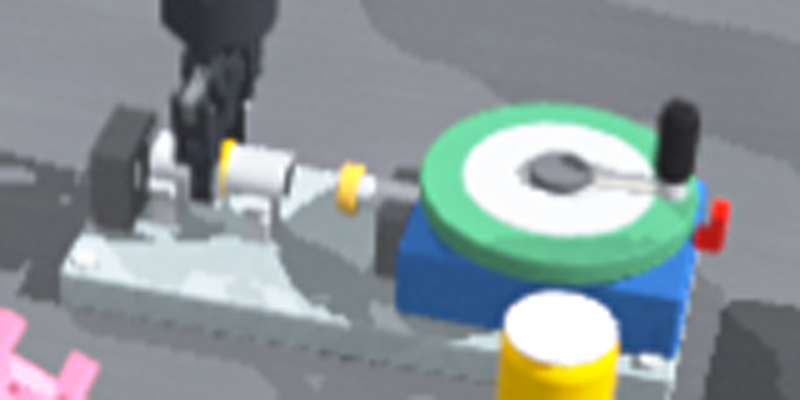

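View pics/w6.png

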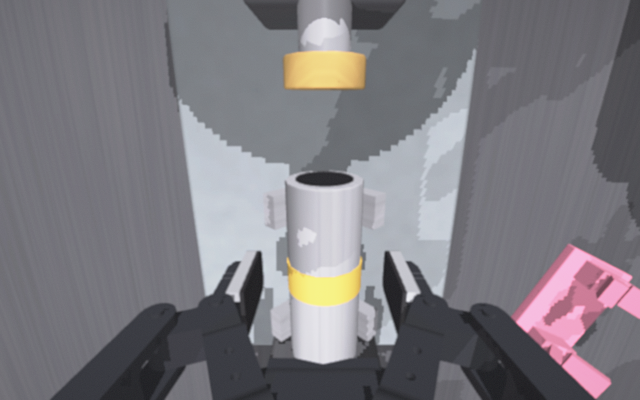

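apply_moves(
  targets=[
    [0, 0, -2, 0],
    [0, 0, -4, 0],
    [0, 0, -4, 0],
    [0, 0, -4, 0],
    [2, 0, -3, 0],
    [4, 0, -1, 0],
    [4, 0, 0, 0],
    [4, 0, 0, 0],
  ],
  grip=8.5,
)

```text
time_s: 10.5
eef_pos: [503.6, 176.0, 315.9]
ee_rot: [0.0, 0.696, 0.718, 0.0]
force: [0.3, -0.1, -0.4]
grip_width: 0.996
```

apply_moves(
  targets=[
    [4, 0, 0, 0],
    [4, 0, 0, 0],
    [0, 0, 0, 0],
  ],
)

```text
time_s: 10.8
eef_pos: [500.4, 258.2, 315.0]
ee_rot: [-0.0, 0.694, 0.72, 0.0]
force: [0.2, -0.3, -0.0]
grip_width: 0.996
```

```bash
python3 - <<'E'
from h import *;import pickle
p,s=pose();print(p,s['force'],s['time_s'])
c=snap('wrist','w7');pickle.dump(c,open('w7.pkl','wb'))
print(nets.boxes_of('wrist','handle'),nets.boxes_of('wrist','wheel'))
E
```

```text
[500.40922997 258.22180727 315.02769494  92.05896073] [ 0.23505303 -0.26742771 -0.01939493] 10.8
[] []
```

View pics/w7.png

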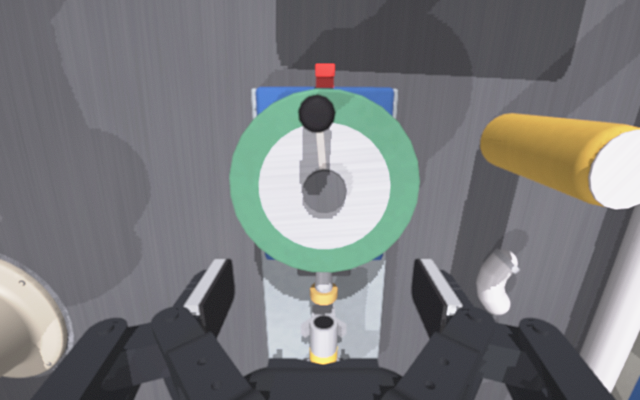

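```bash
python3 - <<'E'
from h import *;import pickle
c=pickle.load(open('w7.pkl','rb'));im=c['img'];hsv=cv2.cvtColor(im,cv2.COLOR_RGB2HSV)
g=((hsv[...,0]>50)&(hsv[...,0]<85)&(hsv[...,1]>70)).astype(np.uint8)
n,l,st,_=cv2.connectedComponentsWithStats(g);k=1+st[1:,4].argmax();print(st[k])
cn=max(cv2.findContours((l==k).astype(np.uint8),0,cv2.CHAIN_APPROX_NONE)[0],key=len)[:,0]
hull=cv2.convexHull(cn)[:,0]
W=np.array([onz(c,u,v,110)[:2] for u,v in cn if cv2.pointPolygonTest(hull.reshape(-1,1,2),(float(u),float(v)),True)<1])
# robust circle r=88
from scipy.optimize import least_squares
r=least_squares(lambda q:np.hypot(W[:,0]-q[0],W[:,1]-q[1])-q[2],[502,258,88],loss='soft_l1');print('wheel',r.x,len(W))
b=((hsv[...,2]<60)).astype(np.uint8);b[:80]=0;b[150:]=0;b[:,:280]=0;b[:,360:]=0
b=cv2.morphologyEx(b,cv2.MORPH_OPEN,np.ones((5,5)))
n,l,st,_=cv2.connectedComponentsWithStats(b);k=1+st[1:,4].argmax();print(st[k])
cn=max(cv2.findContours((l==k).astype(np.uint8),0,cv2.CHAIN_APPROX_NONE)[0],key=len)
(ce,ra)=cv2.minEnclosingCircle(cn);print(ce,ra)
h=onz(c,ce[0],ce[1],173);print('handle',h, 'expected r px', 13)
e=r.x[:2];d=h[:2]-e;print('handle rel',d,np.hypot(*d),np.degrees(np.arctan2(d[1],d[0])))
P=press_pts(505.3,148.5,1.8);print(P(0,110,0),P(0,180,0))
m=onz(c,325,69,108);print('mark',m, np.degrees(np.arctan2(*(m[:2]-e)[::-1])))
print('spray',onz(c,625,168,170))
E
```

```text
[  230    89   189   183 12829]
wheel [502.16245547 257.92299046  86.51357739] 523
[300 106  34  25 351]
(316.4482727050781, 113.60344696044922) 17.311038970947266
handle [494.31648641 327.66512356 173.        ] expected r px 13
handle rel [-7.84596907 69.7421331 ] 70.18208004958015 96.41876976975958
[np.float64(501.8448165014059), np.float64(258.4457216402305), 0] [np.float64(499.6460633659369), np.float64(328.4111808658317), 0]
mark [499.15883577 360.51110754 108.        ] 91.67705176403406
spray [719.69178444 299.08436715 170.        ]
```

```bash
python3 - <<'E'
from h import *
c=plan([494.3,327.7,300,92],n=3); plan([494.3,327.7,203,92],start=c,n=4)
E
```

```text
3 [[2.46, -0.16, 0.51, -0.07], [2.46, -0.15, 0.5, -0.06], [2.45, -0.15, 0.51, -0.07]] [494.3 327.7 300.   92. ]
4 [[0.0, 0.0, 2.43, 0.0], [0.0, 0.0, 2.42, 0.0], [0.0, 0.0, 2.43, 0.0], [0.0, 0.0, 2.42, 0.0]] [494.3 327.7 203.   92. ]
```

apply_moves(
  targets=[
    [2.4, -0.15, 0.5, 0],
    [2.4, -0.15, 0.5, 0],
    [2.4, -0.15, 0.5, 0],
    [0, 0, 3, 0],
    [0, 0, 3, 0],
    [0, 0, 3, 0],
    [0, 0, 0.5, 0],
    [0, 0, 0, 0],
  ],
)

```text
time_s: 11.75
eef_pos: [495.0, 325.5, 205.6]
ee_rot: [-0.0, 0.696, 0.718, -0.0]
force: [-0.3, -0.4, 0.9]
grip_width: 0.993
```

```bash
python3 - <<'E'
from h import *
p,s=pose();print(p,s['force'],s['joints'].round(2))
c=plan([494.3,327.7,203,92],n=1)
c=snap('scene','s8'); cv2.imwrite('pics/s8z.png',cv2.resize(c['img'][160:280,340:500,::-1],(800,600),interpolation=cv2.INTER_CUBIC))
E
```

```text
[494.9628688  325.49092292 205.56358385  91.72099901] [-0.31761072 -0.36858524  0.85140898] [ 0.38  0.55  1.41 -0.    1.18  0.35]
1 [[0.22, -0.06, 0.26, -0.28]] [494.3 327.7 203.   92. ]
```

View pics/s8z.png

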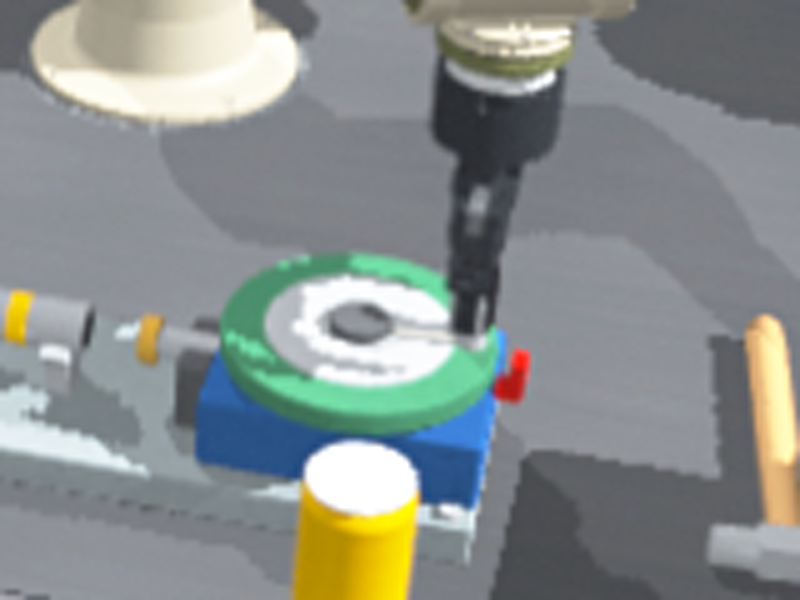

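Good; adjust and close on the handle.

apply_moves(
  targets=[
    [0.2, -0.05, 0.2, 0],
    [0, 0, 0, 0],
    [0, 0, 0, 0],
    [0, 0, 0, 0],
    [0, 0, 0, 0],
    [0, 0, 0, 0],
    [0, 0, 0, 0],
    [0, 0, 0, 0],
  ],
  grip=1.5,
  force=40,
)

```text
time_s: 12.6
eef_pos: [494.1, 328.5, 204.0]
ee_rot: [0.0, 0.696, 0.718, 0.0]
force: [0.4, -0.5, 5.4]
grip_width: 0.293
```

apply_moves(
  targets=[
    [0, 0, 0, 0],
    [0, 0, 0, 0],
  ],
)

```text
time_s: 12.8
eef_pos: [494.1, 328.5, 204.0]
ee_rot: [0.0, 0.696, 0.718, 0.0]
force: [-1.3, -1.3, 5.2]
grip_width: 0.295
```

```bash
python3 - <<'E'
from h import *
p,s=pose();print(p,s['force'],s['wrist_torque'])
c=snap('wrist','w9')
E
```

```text
[494.12462934 328.45656136 203.98485823  91.80013528] [-1.2925294  -1.33291     5.18468549] [-0.05185945  0.17604948 -0.04003565]
```

View pics/w9.png

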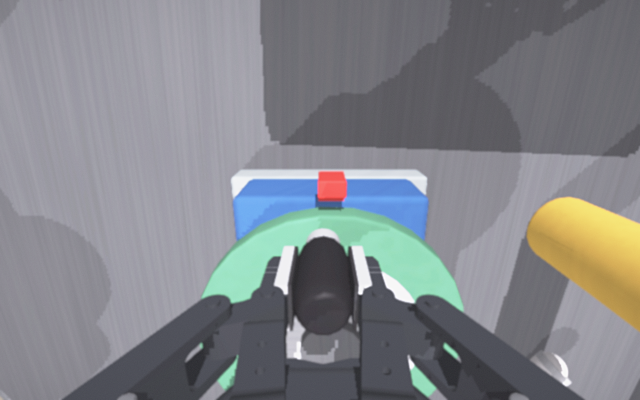

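```bash
cat >> h.py <<'E'
AX=np.array([502.,258.2])
def circ(a0,a1,n,start=None,R=70,psi=91.8,dz=0):
    p=pose()[0] if start is None else np.array(start); cur=p[:2].copy();a=np.radians(psi)
    X=np.array([np.cos(a),np.sin(a)]);Y=np.array([np.sin(a),-np.cos(a)]);rows=[]
    for th in np.radians(np.linspace(a0,a1,n+1)[1:]):
        w=AX+R*np.array([np.cos(th),np.sin(th)])-cur
        r=np.round([w@X/10,w@Y/10],2);rows.append([float(r[0]),float(r[1]),0,0]);cur=cur+(X*r[0]+Y*r[1])*10
    print(rows,cur.round(1))
    return cur
def ang():
    p,s=pose();d=p[:2]-AX;return np.degrees(np.arctan2(d[1],d[0]))%360,np.hypot(*d),p,s['force']
E
python3 - <<'E'
from h import *
print(ang());circ(96.5,144.5,8)
E
```

```text
(np.float64(96.38794211769442), np.float64(70.68181034861763), array([494.13595652, 328.44297213, 203.96273948,  91.80057202]), array([-0.26286676, -0.75102822,  6.46143595]))
[[-0.17, -0.73, 0, 0], [-0.17, -0.72, 0, 0], [-0.25, -0.69, 0, 0], [-0.32, -0.66, 0, 0], [-0.38, -0.62, 0, 0], [-0.45, -0.58, 0, 0], [-0.5, -0.53, 0, 0], [-0.56, -0.47, 0, 0]] [445.  298.9]
```

apply_moves(
  targets=[
    [-0.14, -0.73, 0, 0],
    [-0.18, -0.72, 0, 0],
    [-0.25, -0.69, 0, 0],
    [-0.32, -0.66, 0, 0],
    [-0.38, -0.62, 0, 0],
    [-0.45, -0.58, 0, 0],
    [-0.5, -0.53, 0, 0],
    [-0.56, -0.47, 0, 0],
  ],
)

```text
time_s: 13.65
eef_pos: [444.4, 299.2, 204.0]
ee_rot: [-0.0, 0.696, 0.718, 0.001]
force: [0.2, 3.0, 4.8]
grip_width: 0.296
```

```bash
python3 - <<'E'
from h import *
print(ang());circ(144.5,208.5,8,[445.0,298.9])
E
```

```text
(np.float64(144.54169910618032), np.float64(70.73805445356982), array([444.38117151, 299.23587396, 203.99510049,  91.81678528]), array([0.24721366, 2.95006474, 4.82966459]))
[[-0.82, -0.54, 0, 0], [-0.88, -0.41, 0, 0], [-0.94, -0.29, 0, 0], [-0.96, -0.16, 0, 0], [-0.98, -0.02, 0, 0], [-0.97, 0.11, 0, 0], [-0.94, 0.25, 0, 0], [-0.9, 0.38, 0, 0]] [440.5 224.8]
```

apply_moves(
  targets=[
    [-0.82, -0.54, 0, 0],
    [-0.88, -0.41, 0, 0],
    [-0.94, -0.29, 0, 0],
    [-0.96, -0.16, 0, 0],
    [-0.98, -0.02, 0, 0],
    [-0.97, 0.11, 0, 0],
    [-0.94, 0.25, 0, 0],
    [-0.9, 0.38, 0, 0],
  ],
)

```text
time_s: 14.45
eef_pos: [440.3, 224.8, 204.0]
ee_rot: [0.0, 0.696, 0.718, 0.001]
force: [0.6, 4.0, 5.3]
grip_width: 0.291
```

```bash
python3 - <<'E'
from h import *
print(ang());circ(208.5,272.5,8,[440.5,224.8])
E
```

```text
(np.float64(208.4169432448559), np.float64(70.17930065761473), array([440.27675171, 224.80277166, 203.96876801,  91.80949115]), array([0.57985386, 3.99433038, 5.26306944]))
[[-0.84, 0.5, 0, 0], [-0.76, 0.61, 0, 0], [-0.67, 0.71, 0, 0], [-0.57, 0.8, 0, 0], [-0.44, 0.86, 0, 0], [-0.33, 0.92, 0, 0], [-0.19, 0.96, 0, 0], [-0.05, 0.98, 0, 0]] [505.1 188.3]
```

apply_moves(
  targets=[
    [-0.84, 0.5, 0, 0],
    [-0.76, 0.61, 0, 0],
    [-0.67, 0.71, 0, 0],
    [-0.57, 0.8, 0, 0],
    [-0.44, 0.86, 0, 0],
    [-0.33, 0.92, 0, 0],
    [-0.19, 0.96, 0, 0],
    [-0.05, 0.98, 0, 0],
  ],
)

```text
time_s: 15.25
eef_pos: [504.9, 188.8, 204.0]
ee_rot: [-0.0, 0.696, 0.718, 0.0]
force: [-2.1, 5.1, 7.6]
grip_width: 0.292
```

```bash
python3 - <<'E'
from h import *
print(ang());circ(272.5,336.5,8,[505.1,188.3])
c=snap('scene','s10'); cv2.imwrite('pics/s10z.png',cv2.resize(c['img'][160:280,300:460,::-1],(800,600),interpolation=cv2.INTER_CUBIC))
E
```

```text
(np.float64(272.3611702478566), np.float64(69.48301893288607), array([504.86259835, 188.77597353, 203.9640785 ,  91.8009566 ]), array([-2.0704774 ,  5.11403139,  7.61122614]))
[[0.08, 0.97, 0, 0], [0.21, 0.95, 0, 0], [0.35, 0.91, 0, 0], [0.47, 0.86, 0, 0], [0.58, 0.78, 0, 0], [0.69, 0.7, 0, 0], [0.77, 0.59, 0, 0], [0.85, 0.48, 0, 0]] [566.2 230.2]
```

View pics/s10z.png

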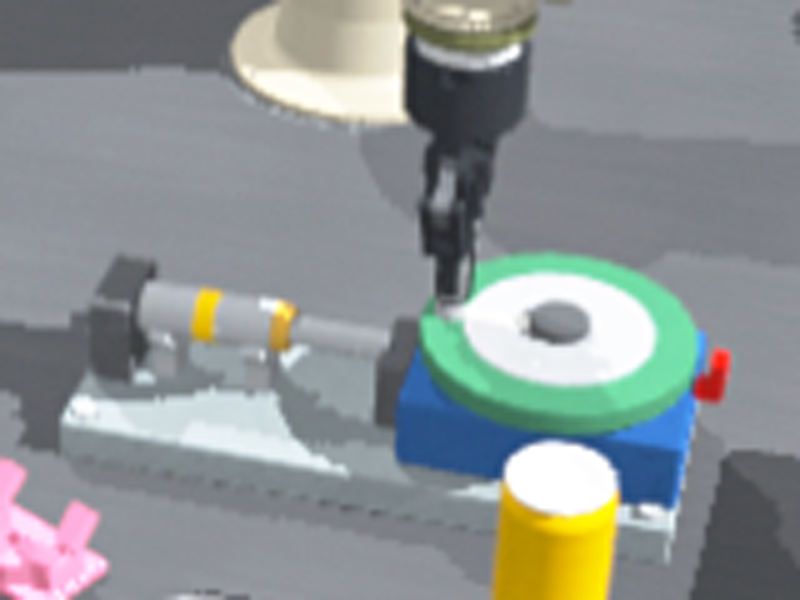

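The stub is pressed against the backstop by the die at (285,325). Continuing.

apply_moves(
  targets=[
    [0.08, 0.97, 0, 0],
    [0.21, 0.95, 0, 0],
    [0.35, 0.91, 0, 0],
    [0.47, 0.86, 0, 0],
    [0.58, 0.78, 0, 0],
    [0.69, 0.7, 0, 0],
    [0.77, 0.59, 0, 0],
    [0.85, 0.48, 0, 0],
  ],
)

```text
time_s: 16.1
eef_pos: [565.7, 230.6, 203.9]
ee_rot: [-0.0, 0.696, 0.718, -0.001]
force: [-5.3, -0.3, 8.8]
grip_width: 0.289
```

```bash
python3 - <<'E'
from h import *
print(ang());circ(336.5,392.5,7,[566.2,230.2])
E
```

```text
(np.float64(336.566224859095), np.float64(69.47661775597652), array([565.74621082, 230.56992542, 203.94810272,  91.80394761]), array([-5.29666039, -0.25600937,  8.81279584]))
[[0.92, 0.35, 0, 0], [0.95, 0.23, 0, 0], [0.97, 0.09, 0, 0], [0.98, -0.05, 0, 0], [0.96, -0.18, 0, 0], [0.92, -0.31, 0, 0], [0.87, -0.44, 0, 0]] [561.  295.8]
```

apply_moves(
  targets=[
    [0.92, 0.35, 0, 0],
    [0.95, 0.23, 0, 0],
    [0.97, 0.09, 0, 0],
    [0.98, -0.05, 0, 0],
    [0.96, -0.18, 0, 0],
    [0.92, -0.31, 0, 0],
    [0.87, -0.44, 0, 0],
  ],
)

```text
time_s: 16.8
eef_pos: [561.0, 295.9, 204.0]
ee_rot: [0.001, 0.696, 0.718, 0.0]
force: [0.7, -2.9, 4.6]
grip_width: 0.293
```

```bash
python3 - <<'E'
from h import *
print(ang());circ(392.5,440.5,8,[561,295.8])
E
```

```text
(np.float64(32.566499612083696), np.float64(69.97789383287477), array([560.97507841, 295.86756897, 204.00491732,  91.79219417]), array([ 0.67555111, -2.91674738,  4.64722243]))
[[0.61, -0.4, 0, 0], [0.56, -0.47, 0, 0], [0.52, -0.53, 0, 0], [0.45, -0.57, 0, 0], [0.39, -0.62, 0, 0], [0.33, -0.66, 0, 0], [0.25, -0.68, 0, 0], [0.18, -0.71, 0, 0]] [513.6 327.2]
```

apply_moves(
  targets=[
    [0.61, -0.4, 0, 0],
    [0.56, -0.47, 0, 0],
    [0.52, -0.53, 0, 0],
    [0.45, -0.57, 0, 0],
    [0.39, -0.62, 0, 0],
    [0.33, -0.66, 0, 0],
    [0.25, -0.68, 0, 0],
    [0.18, -0.71, 0, 0],
  ],
)

```text
time_s: 17.6
eef_pos: [513.4, 327.8, 204.0]
ee_rot: [0.0, 0.696, 0.718, 0.001]
force: [2.4, 1.0, 5.3]
grip_width: 0.29
```

```bash
python3 - <<'E'
from h import *
print(ang());circ(440.5,450.8,2,[513.6,327.2])
E
```

```text
(np.float64(80.66398853772522), np.float64(70.48667705987732), array([513.43463396, 327.75300705, 204.01309799,  91.80521542]), array([2.35447235, 0.96484106, 5.26652432]))
[[0.1, -0.63, 0, 0], [0.04, -0.62, 0, 0]] [501.1 328.2]
```

apply_moves(
  targets=[
    [0.1, -0.6, 0, 0],
    [0.04, -0.5, 0, 0],
    [0.01, -0.2, 0, 0],
    [0, 0, 0, 0],
  ],
)

```text
time_s: 18.0
eef_pos: [500.0, 328.8, 204.0]
ee_rot: [-0.0, 0.696, 0.718, 0.0]
force: [-0.7, 1.7, 6.1]
grip_width: 0.29
```

```bash
python3 - <<'E'
from h import *;import pickle
print(ang())
c=snap('wrist','w11');pickle.dump(c,open('w11.pkl','wb'))
E
```

```text
(np.float64(91.661696079326), np.float64(70.60660929987156), array([499.95254939, 328.77691707, 203.97052453,  91.81966702]), array([-0.65098951,  1.74992963,  6.06354035]))
```

View pics/w11.png

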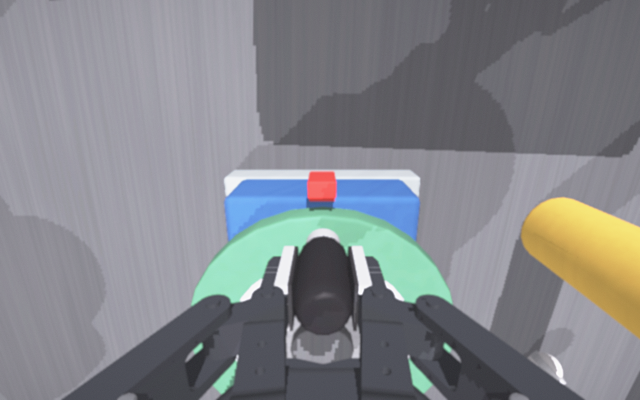

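apply_moves(
  targets=[
    [0, 0, 0, 0],
    [0, 0, 0, 0],
    [0, 0, 0, 0],
    [0, 0, 0, 0],
    [0, 0, 0, 0],
  ],
  grip=8.5,
)

```text
time_s: 18.55
eef_pos: [500.4, 328.4, 203.2]
ee_rot: [-0.0, 0.696, 0.718, -0.0]
force: [0.4, 0.1, -0.5]
grip_width: 1.001
```

apply_moves(
  targets=[
    [0, 0, -1.5, 0],
    [0, 0, -3, 0],
    [0, 0, -3, 0],
    [0, 0, -2.5, 0],
    [-2.5, 0.1, -1, 0],
    [-4, 0.1, 0, 0],
    [-1, 0, 0, 0],
    [0, 0, 0, 0],
  ],
)

```text
time_s: 19.35
eef_pos: [505.0, 252.6, 313.5]
ee_rot: [-0.0, 0.697, 0.717, -0.0]
force: [-0.2, 0.9, 0.7]
grip_width: 0.995
```

```bash
cat >> h.py <<'E'
def wheelang(c):
    im=c['img'];hsv=cv2.cvtColor(im,cv2.COLOR_RGB2HSV)
    # dark handle top near predicted px
    u0,v0=proj(c,[[499.6,328.5,173]])[0]; 
    b=(hsv[...,2]<60).astype(np.uint8);m=np.zeros_like(b);cv2.circle(m,(int(u0),int(v0)),28,1,-1);b&=m
    b=cv2.morphologyEx(b,cv2.MORPH_OPEN,np.ones((5,5)));n,l,st,_=cv2.connectedComponentsWithStats(b);k=1+st[1:,4].argmax()
    cn=max(cv2.findContours((l==k).astype(np.uint8),0,cv2.CHAIN_APPROX_NONE)[0],key=len)
    print(st[k]);ce,ra=cv2.minEnclosingCircle(cn);print(ce,ra);h=onz(c,*ce,173)
    r=hsv.copy();rm=((r[...,1]>150)&((r[...,0]<8)|(r[...,0]>172))).astype(np.uint8)
    u1,v1=proj(c,[[499,361,108]])[0];m[:]=0;cv2.circle(m,(int(u1),int(v1)),30,1,-1);rm&=m;ys,xs=np.nonzero(rm);top=ys<ys.min()+10
    print('mark cols',xs[top].mean(),ys.min(),ys.max());mk=onz(c,xs[top].mean(),ys[top].mean(),108)
    for A in ([502,258.2],[501.8,258.8]):
        A=np.array(A);f=lambda p:np.degrees(np.arctan2(p[1]-A[1],p[0]-A[0]));print('handle',h.round(1),f(h),'mark',mk.round(1),f(mk))
E
python3 - <<'E'
from h import *;import pickle
print(ang())
c=snap('wrist','w12');wheelang(c)
print('before:');wheelang(pickle.load(open('w7.pkl','rb')))
E
```

```text
(np.float64(298.22932098626427), np.float64(6.350913701363067), array([505.00399303, 252.60445439, 313.48486363,  91.67715699]), array([-0.23919753,  0.92111794,  0.65250346]))
[302  98  35  24 359]
(318.8783874511719, 105.04054260253906) 17.59202003479004
mark cols 318.4040404040404 56 79
handle [500.9 327.5 173. ] 90.89941819023495 mark [498.9 360.9 108. ] 91.72205313646502
handle [500.9 327.5 173. ] 90.74050453571476 mark [498.9 360.9 108. ] 91.62007554426157
before:
[300 106  34  25 351]
(316.4482727050781, 113.60344696044922) 17.311038970947266
mark cols 324.6979166666667 64 86
handle [494.3 327.7 173. ] 96.31180944749943 mark [498.9 361.  108. ] 91.73255429518818
handle [494.3 327.7 173. ] 96.2019464688693 mark [498.9 361.  108. ] 91.63064586526274
```

View pics/w12.png

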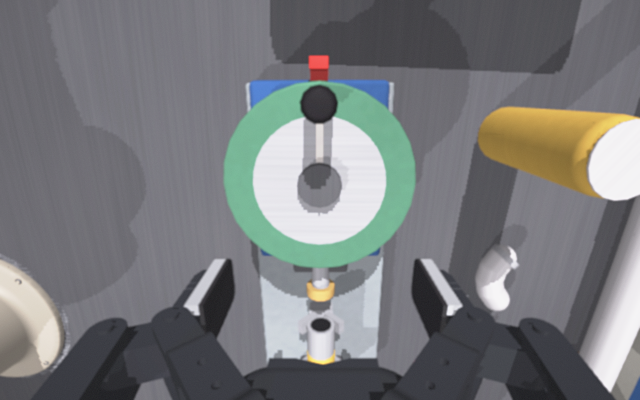

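```bash
python3 - <<'E'
from h import *
c=plan([508.7,29.5,300,91.8],n=6); plan([508.7,29.5,160,91.8],n=4,start=c)
E
```

```text
6 [[-3.74, -0.05, 0.22, -0.01], [-3.73, -0.05, 0.23, -0.01], [-3.74, -0.05, 0.22, -0.01], [-3.73, -0.05, 0.22, -0.01], [-3.74, -0.06, 0.22, -0.01], [-3.73, -0.05, 0.23, -0.01]] [508.7  29.5 300.   91.8]
4 [[0.0, 0.0, 3.5, 0.0], [0.0, 0.0, 3.5, 0.0], [0.0, 0.0, 3.5, 0.0], [0.0, 0.0, 3.5, 0.0]] [508.7  29.5 160.   91.8]
```

apply_moves(
  targets=[
    [-3.7, -0.05, 0.2, 0],
    [-3.7, -0.05, 0.2, 0],
    [-3.7, -0.05, 0.2, 0],
    [-3.7, -0.05, 0.2, 0],
    [-3.7, -0.05, 0.2, 0],
    [-3.7, -0.05, 0.2, 0],
    [0, 0, 4, 0],
    [0, 0, 0, 0],
  ],
)

```text
time_s: 20.2
eef_pos: [507.6, 32.1, 257.6]
ee_rot: [-0.003, 0.696, 0.718, -0.002]
force: [-0.2, 0.2, -0.2]
grip_width: 0.993
```

```bash
python3 - <<'E'
from h import *;import pickle
p,s=pose();print(p); c=snap('wrist','w13');pickle.dump(c,open('w13.pkl','wb'))
c=plan([508.7,29.5,160,91.8],n=4)
E
```

```text
[507.62775108  32.08684964 257.63368684  91.76790851]
4 [[-0.08, 0.0, 2.5, 0.01], [-0.07, 0.01, 2.51, 0.01], [-0.08, 0.01, 2.5, 0.01], [-0.07, 0.0, 2.5, 0.01]] [508.7  29.5 160.   91.8]
```

View pics/w13.png

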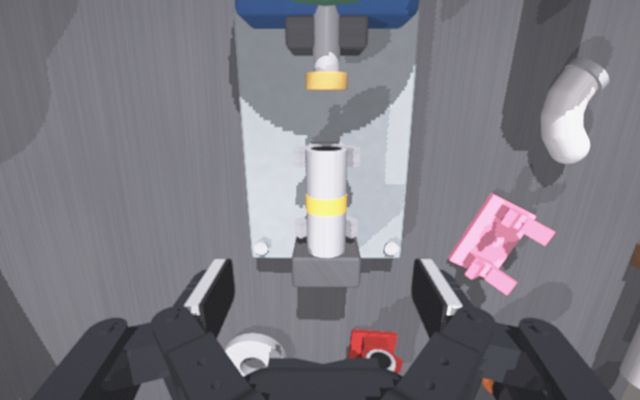

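apply_moves(
  targets=[
    [-0.08, 0.05, 3, 0],
    [-0.08, 0, 3, 0],
    [-0.06, 0, 3, 0],
    [0, 0, 1.5, 0],
    [0, 0, 1.2, 0],
    [0, 0, 0.3, 0],
    [0, 0, 0, 0],
  ],
)

```text
time_s: 20.95
eef_pos: [509.9, 29.9, 142.1]
ee_rot: [0.0, 0.696, 0.718, 0.0]
force: [-0.5, 0.3, 0.5]
grip_width: 0.995
```

```bash
python3 - <<'E'
from h import *
p,s=pose();print(p,s['force']); c=snap('wrist','w14')
c=plan([508.7,29.5,136,91.8],n=1)
E
```

```text
[509.8884057   29.86083191 142.10638369  91.84757634] [-0.53150732  0.32609644  0.47319846]
1 [[-0.02, -0.13, 0.64, 0.03]] [508.7  29.5 136.   91.8]
```

View pics/w14.png

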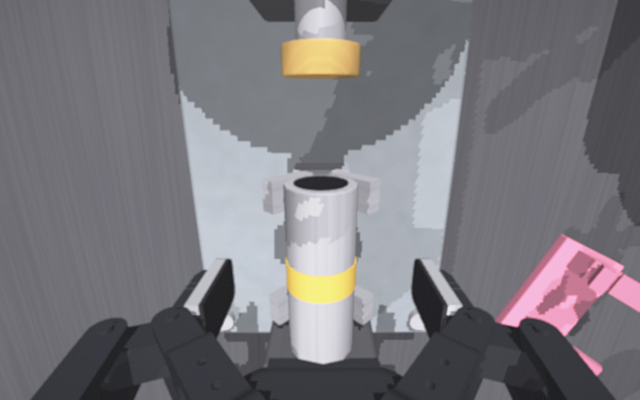

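apply_moves(
  targets=[
    [0, -0.1, 0.6, 0],
    [0, 0, 0, 0],
    [0, 0, 0, 0],
  ],
)

```text
time_s: 21.3
eef_pos: [508.4, 29.4, 135.5]
ee_rot: [0.0, 0.696, 0.718, 0.0]
force: [-0.3, -0.6, -0.0]
grip_width: 0.995
```

apply_moves(
  targets=[
    [0, 0, 0, 0],
    [0, 0, 0, 0],
    [0, 0, 0, 0],
    [0, 0, 0, 0],
    [0, 0, 0, 0],
    [0, 0, 0, 0],
    [0, 0, 0, 0],
    [0, 0, 0, 0],
  ],
  grip=2.0,
  force=50,
)

```text
time_s: 22.1
eef_pos: [508.8, 29.4, 135.8]
ee_rot: [0.001, 0.696, 0.718, 0.001]
force: [4.3, 1.2, 3.9]
grip_width: 0.382
```

apply_moves(
  targets=[
    [0, 0, -0.5, 0],
    [0, 0, -1, 0],
    [0, 0, -2, 0],
    [0, 0, -4, 0],
    [0, 0, -4, 0],
    [0, 0, 0, 0],
  ],
)

```text
time_s: 22.7
eef_pos: [509.4, 29.2, 255.5]
ee_rot: [0.003, 0.696, 0.718, 0.002]
force: [0.8, 0.0, -2.7]
grip_width: 0.384
```

```bash
python3 - <<'E'
from h import *
p,s=pose();print(p,s['force']); c=snap('wrist','w15')
c=plan([590,-320,250,82.5],n=10)
E
```

```text
[509.41369381  29.21193673 255.53420675  91.80876161] [ 0.80104789  0.03427511 -2.68147057]
10 [[-3.52, 0.7, 0.03, 0.93], [-3.5, 0.77, 0.02, 0.93], [-3.49, 0.81, 0.03, 0.93], [-3.48, 0.88, 0.03, 0.93], [-3.47, 0.93, 0.02, 0.93], [-3.44, 0.99, 0.03, 0.93], [-3.44, 1.04, 0.02, 0.93], [-3.41, 1.1, 0.03, 0.93], [-3.4, 1.15, 0.03, 0.93], [-3.37, 1.21, 0.02, 0.93]] [ 590.  -320.   250.    82.5]
```

View pics/w15.png

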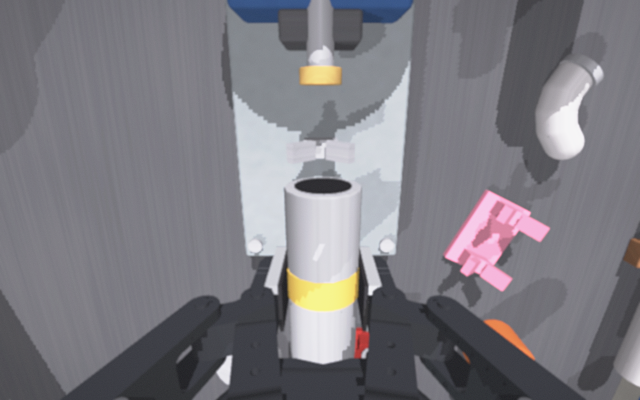

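apply_moves(
  targets=[
    [-3.5, 0.7, 0, 0.9],
    [-3.5, 0.8, 0, 0.9],
    [-3.5, 0.8, 0, 0.9],
    [-3.5, 0.9, 0, 0.9],
    [-3.5, 0.9, 0, 0.9],
    [-3.4, 1.0, 0, 0.9],
    [-3.4, 1.0, 0, 0.9],
    [-3.4, 1.1, 0, 0.9],
  ],
)

```text
time_s: 23.55
eef_pos: [573.4, -250.6, 248.7]
ee_rot: [-0.002, 0.74, 0.673, -0.0]
force: [0.9, 0.3, -2.4]
grip_width: 0.375
```

```bash
python3 - <<'E'
from h import *
p,s=pose();print(p,s['force'])
c=plan([588.5,-390,190,82.5],n=6)
E
```

```text
[ 573.40306946 -250.55010589  248.66039976   84.55352034] [ 0.85414156  0.29159613 -2.40648218]
6 [[-2.29, 0.47, 0.98, 0.34], [-2.29, 0.49, 0.98, 0.34], [-2.28, 0.49, 0.97, 0.35], [-2.28, 0.52, 0.98, 0.34], [-2.28, 0.52, 0.98, 0.34], [-2.27, 0.54, 0.98, 0.34]] [ 588.5 -390.   190.    82.5]
```

apply_moves(
  targets=[
    [-2.3, 0.47, 0.9, 0.35],
    [-2.3, 0.49, 0.9, 0.35],
    [-2.3, 0.49, 0.9, 0.35],
    [-2.3, 0.5, 1, 0.35],
    [-2.3, 0.5, 1, 0.35],
    [-2.3, 0.5, 1, 0.35],
    [0, 0, 0, 0],
  ],
)

```text
time_s: 24.25
eef_pos: [586.6, -391.8, 189.2]
ee_rot: [-0.003, 0.753, 0.658, -0.001]
force: [-0.4, 0.1, -1.5]
grip_width: 0.376
```

```bash
python3 - <<'E'
from h import *;import pickle
p,s=pose();print(p,s['force']);c=snap('wrist','w16');pickle.dump(c,open('w16.pkl','wb'))
yaw=-7.5;T=press_pts(588.2,-378.8,yaw)
v=cv2.resize(c['img'][:,:,::-1],None,fx=4,fy=4,interpolation=cv2.INTER_CUBIC)
def pl(P,col):
    P=(proj(c,np.array(P))+.5)*4-.5; cv2.polylines(v,[P.astype(np.int32)],True,col,2)
pl([T(29,44,8),T(-29,44,8),T(-29,-44,8),T(29,-44,8)],(255,0,255))
for s in(-1,1): pl([T(22.5,32*s+8,49),T(-22.5,32*s+8,49),T(-22.5,32*s-8,49),T(22.5,32*s-8,49)],(0,0,255))
cv2.imwrite('pics/w16z.png',cv2.resize(v[400:1400,700:1900],(720,600),interpolation=cv2.INTER_AREA))
E
```

```text
[ 586.56098241 -391.75305031  189.17171646   82.33547212] [-0.35928645  0.13958192 -1.51626474]
```

View pics/w16z.png

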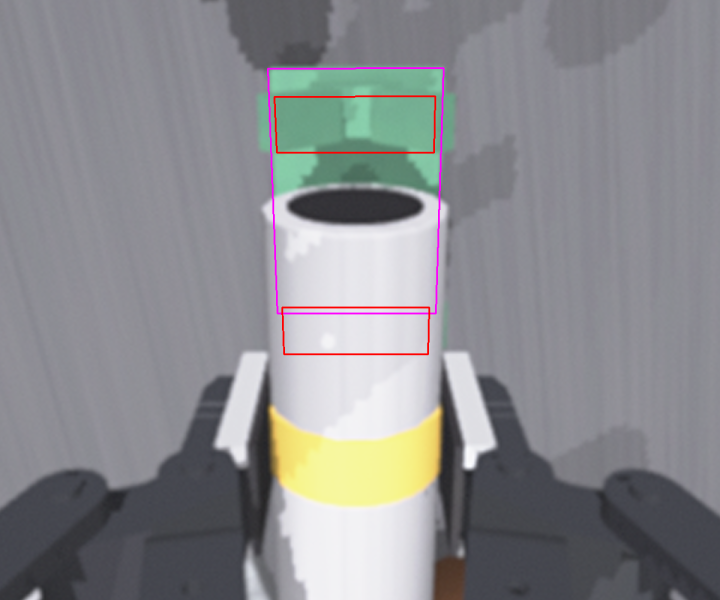

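View pics/w16.png

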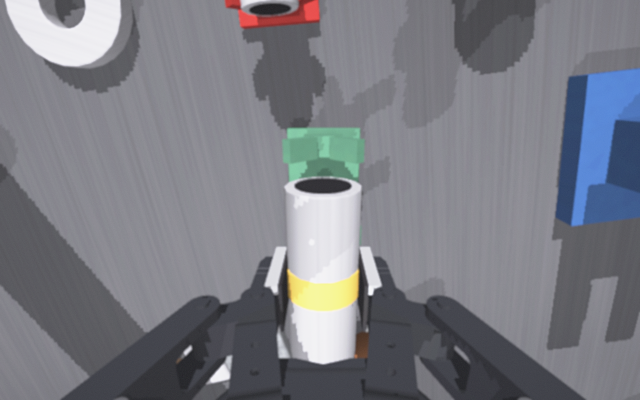

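```bash
python3 - <<'E'
from h import *
c=plan([588.5,-377,150,82.5],n=3);plan([588.5,-377,116,82.5],start=c,n=3)
E
```

```text
3 [[0.45, -0.01, 1.35, -0.03], [0.45, -0.01, 1.34, -0.03], [0.45, -0.01, 1.35, -0.03]] [ 588.5 -377.   150.    82.5]
3 [[0.0, 0.0, 1.13, 0.0], [0.0, 0.0, 1.14, 0.0], [0.0, 0.0, 1.13, 0.0]] [ 588.5 -377.   116.    82.5]
```

apply_moves(
  targets=[
    [0.5, 0, 1.1, 0],
    [0.5, 0, 1.3, 0],
    [0.45, 0, 1.3, 0],
    [0, 0, 1.1, 0],
    [0, 0, 1.1, 0],
    [0, 0, 1.0, 0],
    [0, 0, 0, 0],
  ],
)

```text
time_s: 25.0
eef_pos: [589.5, -375.2, 122.5]
ee_rot: [-0.001, 0.752, 0.659, -0.0]
force: [0.1, 0.0, -2.4]
grip_width: 0.384
```

```bash
python3 - <<'E'
from h import *
p,s=pose();print(p,s['force']);c=snap('wrist','w17')
plan([588.5,-377,113,82.5])
E
```

```text
[ 589.54418083 -375.19271373  122.48250764   82.48980241] [ 9.15184516e-02  9.33751538e-04 -2.37096085e+00]
1 [[-0.17, -0.11, 1.06, -0.02]] [ 588.5 -377.   113.    82.5]
```

View pics/w17.png

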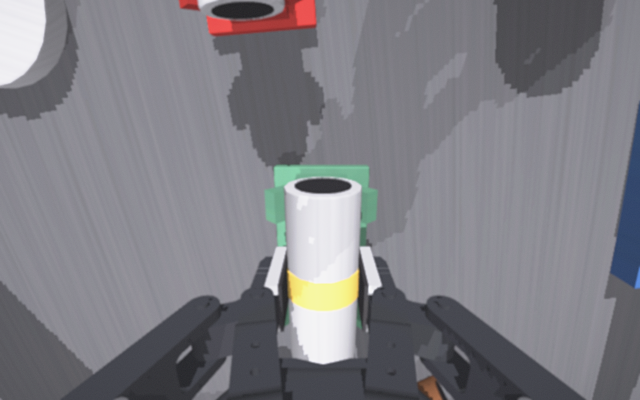

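apply_moves(
  targets=[
    [-0.15, -0.05, 0.4, 0],
    [0, 0, 0.4, 0],
    [0, 0, 0.1, 0],
    [0, 0, 0, 0],
  ],
)

```text
time_s: 25.45
eef_pos: [589.3, -376.8, 115.3]
ee_rot: [-0.0, 0.752, 0.659, -0.0]
force: [-0.6, -0.3, -1.8]
grip_width: 0.378
```

apply_moves(
  targets=[
    [0, 0, 0.1, 0],
    [0, 0, 0.05, 0],
    [0, 0, 0, 0],
  ],
)

```text
time_s: 25.75
eef_pos: [589.4, -376.8, 113.9]
ee_rot: [0.0, 0.752, 0.659, 0.0]
force: [-0.6, 0.1, -1.0]
grip_width: 0.384
```

apply_moves(
  targets=[
    [0, 0, 0.1, 0],
    [0, 0, 0.05, 0],
    [0, 0, 0, 0],
  ],
)

```text
time_s: 26.05
eef_pos: [589.3, -376.8, 112.3]
ee_rot: [-0.0, 0.752, 0.659, -0.0]
force: [-0.3, -0.5, -1.8]
grip_width: 0.376
```

apply_moves(
  targets=[
    [0, 0, 0.1, 0],
    [0, 0, 0, 0],
  ],
)

```text
time_s: 26.25
eef_pos: [589.4, -376.8, 112.1]
ee_rot: [0.0, 0.752, 0.659, -0.0]
force: [-2.1, 2.4, 4.5]
grip_width: 0.378
```

apply_moves(
  targets=[
    [0, -0.08, 0.05, 0],
    [0, 0, 0, 0],
  ],
)

```text
time_s: 26.45
eef_pos: [588.6, -376.9, 111.3]
ee_rot: [0.0, 0.752, 0.659, -0.0]
force: [-2.4, 0.7, 3.7]
grip_width: 0.38
```

apply_moves(
  targets=[
    [0, -0.05, 0.05, 0],
    [0, 0, 0, 0],
  ],
)

```text
time_s: 26.65
eef_pos: [588.1, -376.9, 110.8]
ee_rot: [0.0, 0.752, 0.659, 0.0]
force: [-1.8, 1.1, 5.1]
grip_width: 0.381
```

apply_moves(
  targets=[
    [0, -0.03, 0.04, 0],
    [0, 0, 0, 0],
  ],
)

```text
time_s: 26.85
eef_pos: [588.0, -376.9, 110.8]
ee_rot: [0.001, 0.752, 0.659, 0.0]
force: [-1.2, 1.2, 7.0]
grip_width: 0.378
```

apply_moves(
  targets=[
    [0, 0, 0.05, 0],
    [0, 0, 0, 0],
  ],
)

```text
time_s: 27.05
eef_pos: [588.1, -376.9, 110.8]
ee_rot: [0.001, 0.752, 0.659, 0.0]
force: [-2.3, 1.8, 11.1]
grip_width: 0.377
```

apply_moves(
  targets=[
    [0, 0, 0, 0],
    [0, 0, 0, 0],
    [0, 0, 0, 0],
    [0, 0, 0, 0],
  ],
  grip=6.0,
)

```text
time_s: 27.45
eef_pos: [587.7, -376.6, 109.1]
ee_rot: [-0.0, 0.752, 0.659, -0.0]
force: [-0.1, 0.7, -0.5]
grip_width: 0.703
```

apply_moves(
  targets=[
    [0, 0, -1, 0],
    [0, 0, -3, 0],
    [0, 0, -4, 0],
    [0, 0, -4, 0],
    [0, 0, -4, 0],
    [2, 0, -3, 0],
    [0, 0, 0, 0],
  ],
)

```text
time_s: 28.15
eef_pos: [591.4, -355.4, 306.0]
ee_rot: [0.005, 0.751, 0.66, 0.001]
force: [-0.2, -0.7, 0.6]
grip_width: 0.706
```

```bash
python3 - <<'E'
from h import *
p,s=pose();print(p,s['force'],s['time_s']);c=snap('wrist','w18')
for z in(50,):
    b=cv2.cvtColor(c['img'],cv2.COLOR_RGB2HSV)
P=proj(c,cyl(588.2,-378.8,50,np.radians(-7.5)));v=c['img'][:,:,::-1].copy()
cv2.polylines(v,[cv2.convexHull(P.astype(np.float32)).astype(np.int32)],True,(255,0,255),1);cv2.imwrite('pics/w18o.png',v)
a=snap('side','si18');b=snap('scene','sc18')
cv2.imwrite('pics/z18.png',np.hstack([cv2.resize(a['img'][200:350,340:490,::-1],(400,400)),cv2.resize(b['img'][180:260,200:280,::-1],(400,400))]))
E
```

```text
[ 591.39484607 -355.43478461  305.99868586   82.60205221] [-0.15994304 -0.69737812  0.59205746] 28.15
```

View pics/w18o.png

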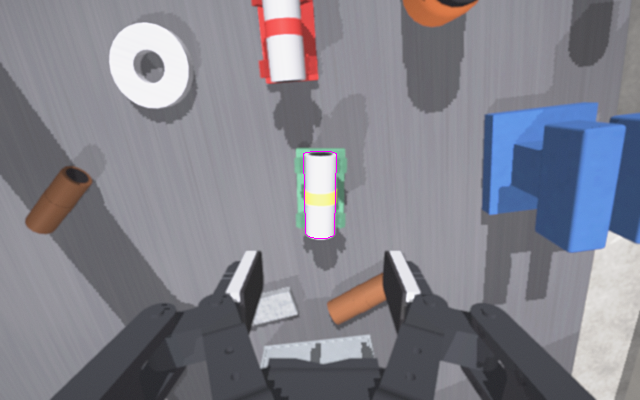

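View pics/z18.png

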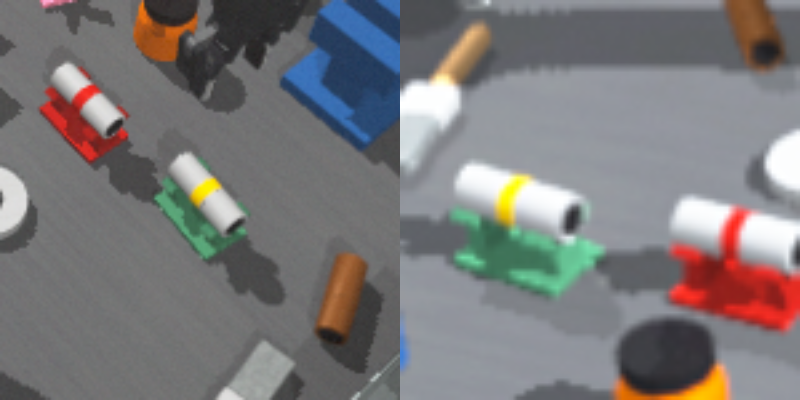

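View pics/sc18.png

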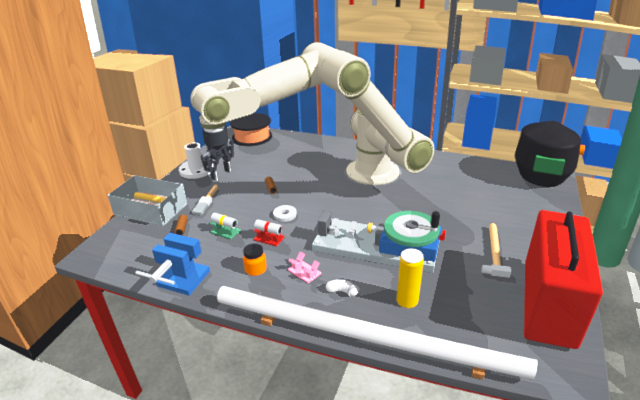

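```bash
python3 - <<'E'
from h import *
print(ctrl.finish_job())
E
```

```text
the job is handed in; nothing more can be done
None
```

The job is done and handed in at about 28 s of the 72 s allowed; no verdict came back.

- **Press and stamp:** I set the yellow-banded stub into the press's V supports and let go of it. I then gripped the crank handle and turned the flywheel anticlockwise, back to the red home mark. The wheel started about 4.6° past the mark, so the handle moved about 355° to end at home. Mid-turn pictures show the stub pressed against the backstop.
- **Green cradle:** I took the stub out and laid it in the green cradle. I lowered it until it rested there at about 11 N, then opened the gripper.

**Last checks**
- **Stub:** its outline in the wrist picture matches the seated pose in the green cradle, and both other cameras agree. The height stopped changing at the expected seat level.
- **Wheel angle:** my two measurements disagree slightly. The gripper position put the handle within about 0.1° of home when I released it. A picture taken afterwards puts it about 0.9° short (about 0.015 rad), though its handle outline was rough. Neither shows it past the mark.
- **Other things:** the red-banded stub, flange and other bench items look unmoved in the final pictures. The highest force I read was about 25 N, while setting the stub into the press.

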